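Angle check of light-sensor pods on the geared table

ROBOT

A 6-joint arm with a two-finger parallel gripper is mounted at the origin on the work surface; the furniture and walls round the work are solid. World frame = base frame: x ahead of the robot, y to its left, z up, the work surface at z = 0. Lengths are in m, angles in rad, forces in N, time in s.
With the tool pointing down it reaches from about 0.25 to 0.775 m from the base axis. Payload 4 kg.
Tool frame: the origin (TCP) lies on the centre line of the jaws, within the pads' length; the fingertips stand 14 mm ahead of it and the grasp point (between the pads) lies 5 mm behind it (robot.tcp_to_tips is the distance from the TCP to the fingertips, in m); z points along the fingers, y is the line along which they close (so a half turn about z gives the same grasp; the last joint's range is limited). The gripper opens to 94 mm and grips with 3 to 60 N. Pads are 16 mm wide; open, the fingers measure 119 mm over their backs; the gripper's body (75 mm by 177 mm) begins 78 mm behind the grasp point.
Start: joints at [-1.357, 0.087, 1.371, -0, 1.684, -0.103], TCP at [0.171, -0.523, 0.199] pointing down, gripper open.
Joint ranges: [-3.1, 3.1], [-0.76, 2.03], [0.27, 2.55], [-1.08, 4.22], [0.17, 2.65], [-2.57, 2.57]. Speed limits (rad/s): [2.79, 2.79, 3.14, 3.14, 3.14, 3.14].

INTERFACE

Orientations are given as [roll, pitch, yaw] about the fixed x, y, z axes, in that order (R = Rz(yaw) Ry(pitch) Rx(roll)).
In Python, from bench import robot gives the robot as it stands.
- The arm moves only by the tool carry_out, never from a script. Its argument "increments" is a list of rows, each a list of 3 entries, a list of its own where there are three numbers: the closure in counts, from 0 (fully open) to 255 (shut), then the shift along the tool's x, y, z in mm, then the turn about the tool's z in degrees. In form: [[fingers, [dx, dy, dz], twist], ...]. A call has 1 to 8 rows; each row shifts and turns the commanded pose from where the row before left it, along the tool's axes as they then stand; what a row does not reach is not made up. A row lasts 1/10 s, in which the tool goes at most 50 mm and 8.59 degrees, less where a joint would pass 70% of its speed; a pose out of reach is approached as far as the arm can. A call with a gripper value outside its range is refused whole. The fingers move at their own pace and stop on an object; the grip force is fixed at half the most. Time passes only in rows, so rows that do not move let the fingers close. It gives the time, the measured TCP pose, the force, the opening and the grip force at its end, in the units of the state.
- robot.get_obs(): the state, without advancing time (a new reading comes with each control period).
- robot.snapshot(name): name is "side" or "top" or "wrist"; returns the picture (400x640x3 uint8, blue, green, red); there is no depth.
- robot.get_calibration(name): a dict with "vfov" (degrees; the focal length in pixels is half the picture's height over the tangent of half this angle, whatever the lens; pixels are square), "cx", "cy" (the principal point, pixels), "k1" (the pictures are not rectified: a ray, as slopes to the right and down, at radius r is drawn at 1 + k1 r^2 times it, then the intrinsics apply), "T" (4x4, takes a point from camera to world coordinates). Camera axes: x right, y down, z forward; pixel columns grow to the right and rows downward; lengths in m; the calibration is good to about 2 mm. A picture is of the moment at which its call begins: read the wrist's pose just before it. get_calibration takes no time and is no camera call; for the wrist camera it gives the pose at the moment of the call.
- robot.close_job(): hands the job in; it is judged then, once.
The state is a dict: "time": time; "joint_positions": joint angles; "qvel": joint speeds; "joint_torque": joint torques, N m; "tool_pos": TCP position; "ee_rot": TCP orientation; "wrist_force": force on the tool from outside, world axes, zero at the start; "wrist_torque": the same for the moment, N m; "width": finger opening in m; "finger_force": force on a finger pad.
Only numpy, scipy, OpenCV 4.12 (cv2) and the standard library are available. Lean on these libraries where they do the work, as an engineer would, in place of code of your own. Each camera call takes 0.05 s, during which the arm holds its last target. There are 200 camera calls.

TASK

Angle-check the light-sensor pods on the bench (two or three): wind the geared table to its zero mark and stand each pod upright in a white ring on it, amber window on the test-light block's side and looking squarely across the row of rings (all parallel). Then turn the handwheel exactly four whole turns clockwise, so that every pod, in its ring, is turned a quarter turn (put a knocked pod back so), and let go. Then stand the pods upright in the open blue-fronted drawer and slide it fully shut, leaving the table at its quarter turn and the solvent bottle and the solder spool where they are.

Things in the scene. Friction and masses are not known exactly. Their poses are not given: they have to be found in the camera images.
- station: Fixed test station on a grey base plate 10 mm thick. Origin on the bench under the table's axis, z up; x points from there to the light block, y to the handwheel's side. Plate: x -135 to 189, y -125 to 125 mm; under the handwheel x -40 to 80, y to 255 mm. The black light block fills x 138 to 186, y -35 to 35 mm, top 106 mm up. A zero pointer with a red line stands at x = -129 mm, 54 mm high
- turntable (a joint): angle (rad) of the flat round steel table, 240 mm across, top 56 mm above the bench. 0 where the red line on its rim meets the pointer; positive is clockwise from above. Rim lines every 7.5 deg, long ones every 22.5. Geared to the handwheel (turntable = handwheel / 16, same direction), driven only by it; stays where it is left
- handwheel (a joint): angle (rad) of the handwheel, counted over many turns; 0 when the table is at zero, positive clockwise from above. One turn (6.283) moves the table 22.5 deg. It starts 0.6 to 1.4 turns short of zero (negative), turns easily (about 1 N at the handle) and stays where it is left
- handle (a point): centre, half-way up, of the handwheel's black upright handle: 17 mm across, 44 mm high, top 123 mm above the bench, on the flat wheel (110 mm across, top 77 mm up), 42 mm from its axis. It spins freely on its pin: a gripper may hold it at a fixed yaw while carrying it round. At handwheel 0 and after every whole turn it lies on the station's -x side of the wheel's axis
- wheel_axis (a point): point on the handwheel's upright axis (210 mm in y and 20 mm in x from the table's axis) at the height of the handle's middle; the handle moves round it in a level circle of radius 42 mm
- light (a point): centre of the amber lens (28 mm across) on the front of the test-light block, 133 mm from the table's axis, 77 mm above the bench; it looks along the station's -x over the table
- ring_1 (a point): centre, on the table's top, of flat white painted ring 1 (50 mm across outside, black inside), -52 mm from the table's axis along the table's y. Its frame turns with the table: at the table's zero its x axis points straight to the light block's side, parallel to the station's x; a pod's window must look along it. Any pod may stand in any ring
- ring_2 (a point): centre, on the table's top, of flat white painted ring 2 (50 mm across outside, black inside), 0 mm from the table's axis along the table's y. Its frame turns with the table: at the table's zero its x axis points straight to the light block's side, parallel to the station's x; a pod's window must look along it. Any pod may stand in any ring
- ring_3 (a point): centre, on the table's top, of flat white painted ring 3 (50 mm across outside, black inside), 52 mm from the table's axis along the table's y. Its frame turns with the table: at the table's zero its x axis points straight to the light block's side, parallel to the station's x; a pod's window must look along it. Any pod may stand in any ring
- pod_a_mid (a point): centre (half-way up) of a sensor pod: a loose, upright grey cylinder with black top, 44 mm across, 40 mm high, 100 to 200 g; its x axis points out of the amber window in its side (the way the white line on its top runs), z up. Absent in some runs
- pod_a_window (a point): centre of the round amber window on the side of that pod, 22 mm from its axis, half-way up; a white line on the pod's top runs from the middle toward it
- pod_b_mid (a point): centre (half-way up) of a sensor pod: a loose, upright grey cylinder with black top, 44 mm across, 40 mm high, 100 to 200 g; its x axis points out of the amber window in its side (the way the white line on its top runs), z up. Absent in some runs
- pod_b_window (a point): centre of the round amber window on the side of that pod, 22 mm from its axis, half-way up; a white line on the pod's top runs from the middle toward it
- pod_c_mid (a point): centre (half-way up) of a sensor pod: a loose, upright grey cylinder with black top, 44 mm across, 40 mm high, 100 to 200 g; its x axis points out of the amber window in its side (the way the white line on its top runs), z up. Absent in some runs
- pod_c_window (a point): centre of the round amber window on the side of that pod, 22 mm from its axis, half-way up; a white line on the pod's top runs from the middle toward it
- drawers_drawer0 (a joint): opening (m) of the drawer of the low grey unit with a blue drawer front: 0 is fully shut, it starts 0.125 to 0.14 open and stands still where it is left; it slides toward the unit's front (toward the robot) with a few newtons
- drawer_floor (a point): centre of the drawer's inner floor, 22 mm above the bench, moving with the drawer; x points from the drawer's front into the unit, y to the left, z up. Inside 165 (x) by 208 (y) mm, walls 46 mm high. With the drawer open by d (m) the unit (top 90 mm above the bench) covers it beyond x = d - 0.088. Two small things stand on the unit, 75 mm or more behind its front edge
- drawers_drawer0_handle (a point): centre of the drawer's steel bar handle: level, 11 mm thick, 120 mm long along the drawer's y, 52 mm above the bench, 35 mm in front of the blue front (244 mm wide, from 14 to 78 mm above the bench), 138 mm in front of drawer_floor; push it along the drawer's x to shut the drawer
- ipa_bottle: white solvent bottle with blue cap, 67 mm across, 138 mm high; origin at the centre of its underside; a bystander, to be left alone
- solder_spool: solder spool with black flanges, 58 mm across, 52 mm high; origin at the centre of its underside; a bystander, to be left alone. In front of it a fixed black power brick, about 120 mm long and 35 mm high, lies on the bench
Things that resemble listed ones, but are neither listed nor needed, are in the scene too. What is shaped like the part that bears pod_b_mid but turquoise is not meant.

How it is judged:
On the way, in this order (a step that is already met when the one before it is completed fails the run):
1. with the table at its zero, every pod stands in a white ring on the table with its window facing the test-light block (value of joint turntable between -0.0436 and 0.0436 rad and (horizontal distance between pod_a_mid and ring_1 below 0.01 m or horizontal distance between pod_a_mid and ring_2 below 0.01 m or horizontal distance between pod_a_mid and ring_3 below 0.01 m) and z of pod_a_mid in the frame of station between 0.07 and 0.082 m and angle between each of pod_a_mid, pod_b_mid, pod_c_mid's own z axis and vertical below 0.1 rad and angle between the x axis of each of pod_a_mid, pod_b_mid, pod_c_mid and the x axis of station, either way round below 0.2 rad and x of each of pod_a_window, pod_b_window, pod_c_window in the frame of station above 0.008 m and (horizontal distance between pod_b_mid and ring_1 below 0.01 m or horizontal distance between pod_b_mid and ring_2 below 0.01 m or horizontal distance between pod_b_mid and ring_3 below 0.01 m) and z of pod_b_mid in the frame of station between 0.07 and 0.082 m and (horizontal distance between pod_c_mid and ring_1 below 0.01 m or horizontal distance between pod_c_mid and ring_2 below 0.01 m or horizontal distance between pod_c_mid and ring_3 below 0.01 m) and z of pod_c_mid in the frame of station between 0.07 and 0.082 m), for 0.3 s.
2. the table rests at a quarter turn (four turns of the handwheel) with every pod standing in a ring and turned with it (value of joint turntable between 1.5272 and 1.6144 rad and velocity of joint turntable between -0.02 and 0.02 rad/s and (horizontal distance between pod_a_mid and ring_1 below 0.01 m or horizontal distance between pod_a_mid and ring_2 below 0.01 m or horizontal distance between pod_a_mid and ring_3 below 0.01 m) and z of pod_a_mid in the frame of station between 0.07 and 0.082 m and angle between each of pod_a_mid, pod_b_mid, pod_c_mid's own z axis and vertical below 0.1 rad and angle between the x axis of each of pod_a_mid, pod_b_mid, pod_c_mid and the y axis of station, either way round below 0.2 rad and y of each of pod_a_window, pod_b_window, pod_c_window in the frame of station below -0.008 m and (horizontal distance between pod_b_mid and ring_1 below 0.01 m or horizontal distance between pod_b_mid and ring_2 below 0.01 m or horizontal distance between pod_b_mid and ring_3 below 0.01 m) and z of pod_b_mid in the frame of station between 0.07 and 0.082 m and (horizontal distance between pod_c_mid and ring_1 below 0.01 m or horizontal distance between pod_c_mid and ring_2 below 0.01 m or horizontal distance between pod_c_mid and ring_3 below 0.01 m) and z of pod_c_mid in the frame of station between 0.07 and 0.082 m), for 0.4 s.
At the end, for the whole second after the job is handed in: The drawer is shut (within 6 mm), every pod upright (within 8 deg) on its floor, the table at 90 +- 2.5 deg. Before: each pod in a ring (10 mm) facing the light (11 deg), table at 0 +- 2.5 deg; then the table resting at 90 +- 2.5 deg, pods in rings and turned with it (11 deg) (value of joint drawers_drawer0 below 0.006 m and value of joint turntable between 1.5272 and 1.6144 rad and x of pod_a_mid in the frame of drawer_floor between -0.085 and 0.085 m and y of pod_a_mid in the frame of drawer_floor between -0.105 and 0.105 m and z of pod_a_mid in the frame of drawer_floor between 0.01 and 0.03 m and angle between each of pod_a_mid, pod_b_mid, pod_c_mid's own z axis and vertical below 0.15 rad and x of pod_b_mid in the frame of drawer_floor between -0.085 and 0.085 m and y of pod_b_mid in the frame of drawer_floor between -0.105 and 0.105 m and z of pod_b_mid in the frame of drawer_floor between 0.01 and 0.03 m and x of pod_c_mid in the frame of drawer_floor between -0.085 and 0.085 m and y of pod_c_mid in the frame of drawer_floor between -0.105 and 0.105 m and z of pod_c_mid in the frame of drawer_floor between 0.01 and 0.03 m); the robot touches nothing.
It fails at once if the solvent bottle is knocked away (moved more than 3 cm) (distance of ipa_bottle from where it was at the start of the episode above 0.03 m).
It fails at once if the solder spool is knocked away (moved more than 3 cm) (distance of solder_spool from where it was at the start of the episode above 0.03 m).
Of pod_a, pod_b, pod_c only 2 to 3 are there at a start; the rules pass over those that are not, and their reading is None.
At some moment in a run one of pod_a, pod_b, pod_c may be knocked a few centimetres aside while the robot is not near it.
Once in a run the grip may slacken for a moment while it holds something.
It also fails if it takes over 210 s, if anything falls off the work surface, if the arm or the gripper's body presses on something with over 40 N, if the wrist force passes 120 N, or if a joint passes its speed limit or range.

## Working session

There is one attempt and no reset: what is moved stays moved. The work goes in short steps, Python scripts to look and compute and a tool call to move; the robot and the scene stay as the last step left them, time stands still between calls to the robot, and variables do not carry over. Pictures are saved under pics/ and viewed, at most 14 in all, crops included, and the job is handed in when it is done.

Besides the shell and the picture viewer there is one more tool, called as name([rows], argument=value, ...), one row to a line, values as JSON. carry_out: Moves the arm, as the interface text tells. Its arguments: {"type":"object","properties":{"increments":{"type":"array","items":{"type":"array"}}},"required":["increments"]}

```bash
mkdir -p pics; ls; cat > h.py <<'E'
import numpy as np, cv2
from bench import robot
def snap(n,f):
    im=robot.snapshot(n); cv2.imwrite('pics/'+f,im); return im
def cal(n):
    c=robot.get_calibration(n); f=200/np.tan(np.radians(c['vfov'])/2); return c,f
def pix2w(n,u,v,z,c=None):
    if c is None: c=robot.get_calibration(n)
    f=200/np.tan(np.radians(c['vfov'])/2)
    d=np.array([(u-c['cx'])/f,(v-c['cy'])/f]); s=d.copy()
    for _ in range(30): s=d/(1+c['k1']*(s@s))
    T=np.array(c['T']); r=T[:3,:3]@np.array([s[0],s[1],1]); o=T[:3,3]
    return o+r*(z-o[2])/r[2]
def w2pix(n,p,c=None):
    if c is None: c=robot.get_calibration(n)
    f=200/np.tan(np.radians(c['vfov'])/2)
    T=np.array(c['T']); q=T[:3,:3].T@(np.array(p)-T[:3,3]); s=q[:2]/q[2]; s=s*(1+c['k1']*(s@s))
    return s*f+[c['cx'],c['cy']]
E
python3 - <<'E'
from h import *
print({k:v for k,v in robot.get_obs().items()})
for n in('side','top','wrist'): 
    print(n,robot.get_calibration(n)); snap(n,n+'0.png')
E
```

```text
pics
{'time': 0.0, 'joint_positions': array([-1.35710866e+00,  8.79289292e-02,  1.37226002e+00,  6.45166119e-06,
        1.68359098e+00, -1.03115327e-01]), 'qvel': array([-0.00027034, -0.00113611,  0.00083306, -0.00019657,  0.00055582,
        0.00050621]), 'joint_torque': array([ 1.84169883e-03, -3.40184712e+01, -3.02423537e+01,  7.21491594e-02,
        3.30335274e-02, -1.63319296e-04]), 'tool_pos': array([ 0.17121039, -0.52207553,  0.19761552]), 'ee_rot': array([-3.13941766e+00, -2.31520113e-04,  3.16803458e-01]), 'wrist_force': array([ 0.61475416, -0.22620293, -0.87202229]), 'wrist_torque': array([-0.01888443, -0.05768062,  0.01197694]), 'finger_force': 0.0, 'width': 0.09422486112997074}
side {'vfov': 53.644901780984284, 'cx': 321.3146123256772, 'cy': 196.63001496245732, 'k1': -0.009030459470914864, 'T': array([[-0.98937171, -0.06952091,  0.1277124 ,  0.30642414],
       [-0.14471816,  0.55625977, -0.81831029,  0.93503191],
       [-0.0141516 , -0.82809535, -0.56040862,  0.72743818],
       [ 0.        ,  0.        ,  0.        ,  1.        ]])}
top {'vfov': 56.588732382063355, 'cx': 323.8991932808972, 'cy': 195.10329538638717, 'k1': -0.04006607933604286, 'T': array([[ 0.0140686 , -0.99499126,  0.09896705,  0.34182149],
       [-0.99989641, -0.01430042, -0.00163335, -0.03065274],
       [ 0.00304044, -0.09893381, -0.99508937,  1.07079174],
       [ 0.        ,  0.        ,  0.        ,  1.        ]])}
wrist {'vfov': 68.25320633712653, 'cx': 326.1550702953198, 'cy': 198.48980145192786, 'k1': -0.041740846327934795, 'T': array([[ 0.31061812, -0.92281203, -0.22789106,  0.23535914],
       [-0.95053327, -0.30198668, -0.07273613, -0.50085807],
       [-0.00169829,  0.2392112 , -0.97096607,  0.38403859],
       [ 0.        ,  0.        ,  0.        ,  1.        ]])}
```

View pics/top0.png

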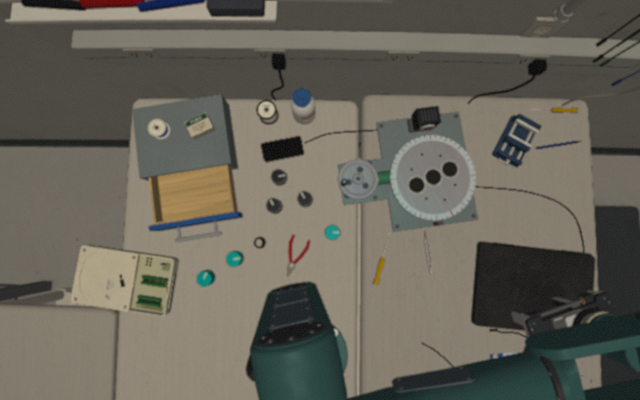

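View pics/side0.png

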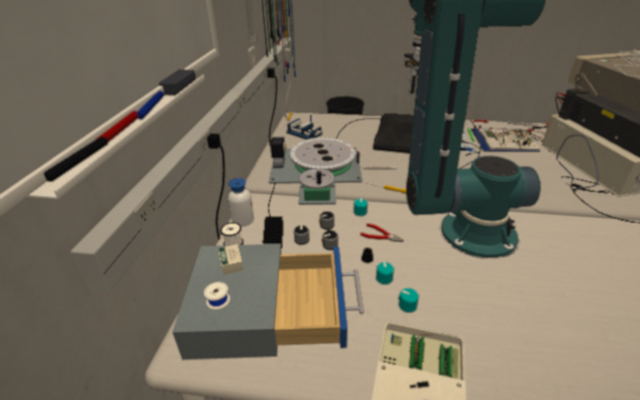

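The top view shows three grey pods with black tops at about (279,177), (274,205) and (305,199). The turquoise lookalikes at (333,232), (234,258) and (205,278) are decoys, and so is the small black knob at (259,242). The station is at (430,178), the wheel at (358,180) and the drawer at (192,195). I'll confirm with enlarged crops.

```bash
python3 - <<'E'
from h import *
im=cv2.imread('pics/top0.png')
a=cv2.resize(im[160:220,255:325],None,fx=8,fy=8,interpolation=cv2.INTER_CUBIC)
b=cv2.resize(im[95:235,335:485],None,fx=5,fy=5,interpolation=cv2.INTER_CUBIC)
b=b[:600]
cv2.imwrite('pics/a.png',a); cv2.imwrite('pics/b.png',cv2.resize(im[98:238,335:485],(640,597),interpolation=cv2.INTER_CUBIC))
E
```

```text
(no output)
```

View pics/a.png

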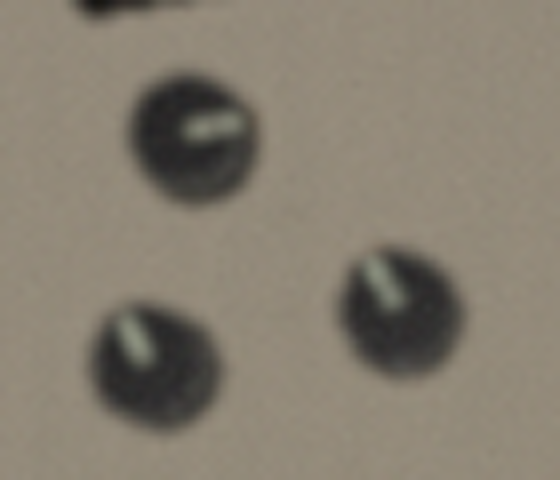

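View pics/b.png

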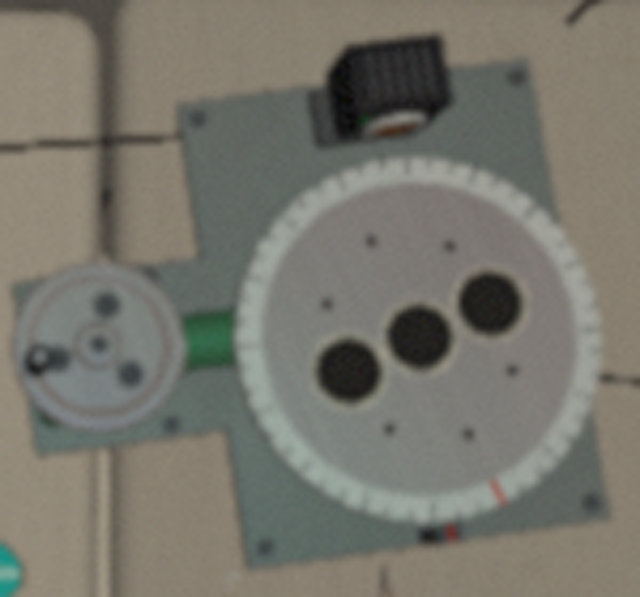

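```bash
python3 - <<'E'
from h import *
P=lambda u,v,s,ox,oy,z: pix2w('top',ox+u/s,oy+v/s,z)
for n,c,l in(('A',(190,131),(240,122)),('B',(151,362),(122,315)),('C',(401,307),(368,258))):
    a=P(*c,8,255,160,.04);b=P(*l,8,255,160,.04);d=b-a; print(n,a.round(4),np.degrees(np.arctan2(d[1],d[0])).round(1))
S=640/150
Q=lambda u,v,z:P(u,v,S,335,98,z)
t=Q(420,337,.056);w=Q(99,345,.077);h=Q(38,356,.123)
# plate corners z .01
c=[Q(528,60,.01),Q(178,103,.01),Q(247,569,.01),Q(610,518,.01)]
print('t',t,'w',w,'h',h,[x.round(4) for x in c])
d=w-t; th=np.arctan2(d[1],d[0])-np.arctan2(.21,.02); print('len',np.hypot(*d[:2]),'station yaw',np.degrees(th))
e=c[1]-c[2]; print('yaw edge',np.degrees(np.arctan2(e[1],e[0])));e=c[0]-c[3]; print(np.degrees(np.arctan2(e[1],e[0])))
d=h-w; print('handle r',np.hypot(*d[:2]),'ang',np.degrees(np.arctan2(d[1],d[0])))
r=Q(498,491,.056)-t; p=Q(452,531,.054)-t
print('red',np.degrees(np.arctan2(r[1],r[0])),'ptr',np.degrees(np.arctan2(p[1],p[0])))
r=Q(349,371,.056)-Q(490,303,.056); print('rings',np.linalg.norm(r),np.degrees(np.arctan2(r[1],r[0]))-90)
for n,u,v,z in(('f1',150,228,.078),('f2',240,214,.078),('h1',178,240,.052),('h2',221,233,.052),('unit corner',231,163,.09),('uc2',138,178,.09)): print(n,pix2w('top',u,v,z).round(4))
E
```

```text
A [0.4953 0.0949 0.04  ] -78.9
B [0.414  0.1064 0.04  ] 33.0
C [0.4344 0.0198 0.04  ] 34.9
t [ 0.49755614 -0.33508719  0.056     ] w [ 0.48608983 -0.12433382  0.077     ] h [ 0.4721693  -0.08320283  0.123     ] [array([ 0.7001, -0.4281,  0.01  ]), array([ 0.6647, -0.1844,  0.01  ]), array([ 0.3464, -0.2303,  0.01  ]), array([ 0.3835, -0.4763,  0.01  ])]
len 0.21106506248476387 station yaw 8.554513016567176
yaw edge 8.218305428918098
8.655733639235478
handle r 0.043422798911203445 ang 108.69806999895253
red -153.69248682352057 ptr -171.1756410453584
rings 0.10381368662296973 26.346263284867774
f1 [0.3452 0.433  0.078 ]
f2 [0.3865 0.1915 0.078 ]
h1 [0.3139 0.3654 0.052 ]
h2 [0.3349 0.2476 0.052 ]
unit corner [0.5223 0.218  0.09  ]
uc2 [0.4784 0.4682 0.09  ]
```

Measured: station yaw about 8.4°, table axis (0.4975, -0.335), wheel axis (0.4866, -0.124), handle at about 108.5°. That puts the wheel about 0.78 turns short of zero, and the ring row agrees. Now moving over the handle at yaw 0.

carry_out([
  [130,[0,0,0],6.05],
  [130,[0,0,0],6.05],
  [130,[0,0,0],6.05],
  [130,[25,-36.5,0],0],
  [130,[25,-36.5,0],0],
  [130,[25,-36.5,0],0],
  [130,[25,-36.5,0],0],
  [130,[25,-36.5,0],0],
])

```text
time: 0.95
tool_pos: [0.2969, -0.3385, 0.1985]
ee_rot: [-3.141, 0.0, -0.001]
wrist_force: [0.0, -0.5, -0.1]
width: 0.0459
finger_force: 0.0
```

carry_out([
  [130,[25,-36.5,0],0],
  [130,[25,-36.5,0],0],
  [130,[25,-36.5,0],0],
  [130,[25,-36.5,0],0],
  [130,[25,-36.5,0],0],
  [130,[25,-36.5,0],0],
  [130,[0,0,0],0],
  [130,[0,0,0],0],
])

```text
time: 1.75
tool_pos: [0.4463, -0.1204, 0.1983]
ee_rot: [3.141, 0.001, 0.003]
wrist_force: [-0.5, 0.1, 0.8]
width: 0.0464
finger_force: 0.0
```

```bash
python3 - <<'E'
from h import *
c=robot.get_calibration('wrist'); im=snap('wrist','w1.png')
import pickle; pickle.dump(c,open('w1.pkl','wb'))
print(w2pix('wrist',[.473,-.084,.123],c), w2pix('wrist',[.4866,-.1243,.077],c), w2pix('wrist',[.4975,-.335,.056],c))
E
```

```text
[285.54101213 172.60023869] [329.98273497 152.72136255] [518.30939775 142.36393505]
```

View pics/w1.png

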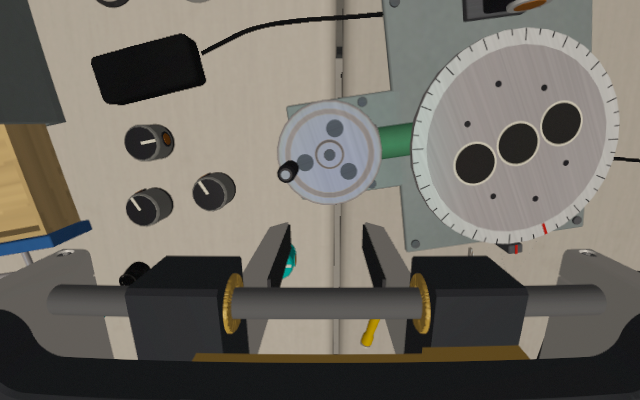

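The wrist view shows the handle top at (286,174), the wheel axis at (330,154) and the table centre at (518,143), all within 2 px of prediction. The pod tops are at about (142,142), (144,206) and (208,191).

```bash
python3 - <<'E'
from h import *
import pickle; c=pickle.load(open('w1.pkl','rb'))
q=lambda u,v,z: pix2w('wrist',u,v,z,c)
print('handle',q(286.5,174,.123),'axis',q(330,154,.077),'t',q(518,143,.056))
for n,a,b in(('A',(141,143),(156,140.5)),('B',(144,206),(133,196)),('C',(207.5,192),(197.5,180))):
    a=q(*a,.04);b=q(*b,.04);d=b-a;print(n,a.round(4),np.degrees(np.arctan2(d[1],d[0])).round(1))
# table circle fit via warped points: rim pts
E
```

```text
handle [ 0.47173572 -0.08482137  0.123     ] axis [ 0.48528333 -0.12432391  0.077     ] t [ 0.49679461 -0.33474627  0.056     ]
A [0.4952 0.0962 0.04  ] -81.6
B [0.4188 0.1036 0.04  ] 43.6
C [0.4365 0.0224 0.04  ] 36.2
```

carry_out([
  [130,[14,-18,0],0],
  [130,[13,-18,0],0],
  [130,[0,0,48],0],
  [130,[0,0,48],0],
  [255,[0,0,0],0],
  [255,[0,0,0],0],
  [255,[0,0,0],0],
  [255,[0,0,0],0],
])

```text
time: 2.6
tool_pos: [0.4757, -0.085, 0.1067]
ee_rot: [-3.14, -0.007, -0.001]
wrist_force: [-0.4, 5.4, 4.5]
width: 0.0176
finger_force: 2.6
```

```bash
cat > circ.py <<'E'
import numpy as np,sys,json
a0,tot,n=map(float,sys.argv[1:4]); n=int(n)
a=np.radians(a0-np.linspace(0,tot,n+1)); p=42*np.c_[np.cos(a),np.sin(a)]; d=np.diff(p,axis=0)
print([[255,[round(x,1),round(-y,1),0],0] for x,y in d])
E
python3 circ.py 108.5 280 12; python3 circ.py 188.4 360 12; python3 -c "
from h import *
o=robot.get_obs();print(o['tool_pos'],o['wrist_force'],o['width'])"
```

```text
[[255, [np.float64(16.9), np.float64(-2.0), 0], 0], [255, [np.float64(16.3), np.float64(4.8), 0], 0], [255, [np.float64(13.0), np.float64(10.9), 0], 0], [255, [np.float64(7.7), np.float64(15.2), 0], 0], [255, [np.float64(1.0), np.float64(17.0), 0], 0], [255, [np.float64(-5.8), np.float64(16.0), 0], 0], [255, [np.float64(-11.6), np.float64(12.4), 0], 0], [255, [np.float64(-15.6), np.float64(6.8), 0], 0], [255, [np.float64(-17.0), np.float64(0.0), 0], 0], [255, [np.float64(-15.6), np.float64(-6.7), 0], 0], [255, [np.float64(-11.7), np.float64(-12.3), 0], 0], [255, [np.float64(-5.9), np.float64(-15.9), 0], 0]]
[[255, [np.float64(2.5), np.float64(-21.6), 0], 0], [255, [np.float64(13.0), np.float64(-17.5), 0], 0], [255, [np.float64(20.0), np.float64(-8.6), 0], 0], [255, [np.float64(21.6), np.float64(2.5), 0], 0], [255, [np.float64(17.5), np.float64(13.0), 0], 0], [255, [np.float64(8.6), np.float64(20.0), 0], 0], [255, [np.float64(-2.5), np.float64(21.6), 0], 0], [255, [np.float64(-13.0), np.float64(17.5), 0], 0], [255, [np.float64(-20.0), np.float64(8.6), 0], 0], [255, [np.float64(-21.6), np.float64(-2.5), 0], 0], [255, [np.float64(-17.5), np.float64(-13.0), 0], 0], [255, [np.float64(-8.6), np.float64(-20.0), 0], 0]]
[ 0.47568846 -0.08498854  0.10666181] [-0.43453404  5.37697698  4.53859774] 0.01755258367150271
```

carry_out([
  [255,[0,0,0],0],
  [255,[17,-2,0],0],
  [255,[16,5,0],0],
  [255,[13,11,0],0],
  [255,[8,15,0],0],
  [255,[1,17,0],0],
  [255,[-6,16,0],0],
  [255,[-12,12.5,0],0],
])

```text
time: 3.4
tool_pos: [0.5124, -0.1604, 0.1065]
ee_rot: [3.141, -0.005, 0.001]
wrist_force: [-3.7, 7.7, 8.3]
width: 0.0159
finger_force: 30.0
```

carry_out([
  [255,[-15.5,7,0],0],
  [255,[-17,0,0],0],
  [255,[-15.5,-7,0],0],
  [255,[-12,-12.5,0],0],
  [255,[-6,-16,0],0],
  [255,[0,0,0],0],
  [255,[0,0,0],0],
  [255,[0,0,0],0],
])

```text
time: 4.2
tool_pos: [0.4503, -0.1313, 0.1067]
ee_rot: [3.14, -0.016, 0.001]
wrist_force: [9.5, 1.8, 1.1]
width: 0.0158
finger_force: 30.0
```

carry_out([
  [60,[0,0,0],0],
  [60,[0,0,0],0],
  [60,[0,0,0],0],
  [60,[0,0,-48],0],
  [60,[0,0,-48],0],
  [60,[0,0,0],0],
  [60,[0,0,0],0],
])

```text
time: 4.9
tool_pos: [0.4449, -0.1317, 0.2002]
ee_rot: [3.14, -0.003, -0.0]
wrist_force: [0.2, 0.6, 0.4]
width: 0.0689
finger_force: 0.0
```

```bash
python3 - <<'E'
from h import *
import pickle
c=robot.get_calibration('wrist'); im=snap('wrist','w2.png'); pickle.dump(c,open('w2.pkl','wb'))
print(robot.get_obs()['tool_pos'])
E
```

```text
[ 0.44398726 -0.13130181  0.19837551]
```

View pics/w2.png

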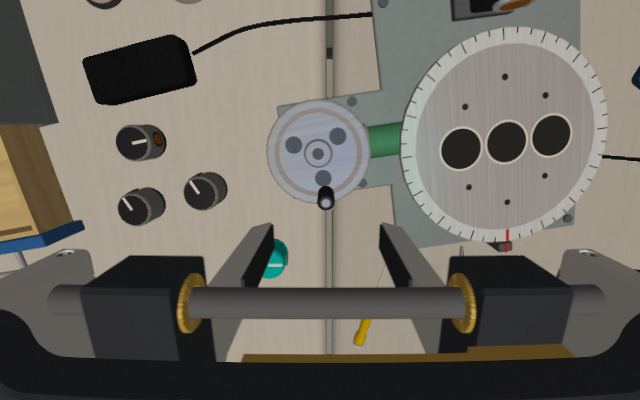

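The table is at zero: the red line meets the pointer at (507,240). The rings are at (461,149), (506,142) and (551,135).

```bash
python3 - <<'E'
from h import *
import pickle; c=pickle.load(open('w2.pkl','rb')); im=cv2.imread('pics/w2.png'); g=cv2.cvtColor(im,cv2.COLOR_BGR2GRAY)
q=lambda u,v,z: pix2w('wrist',u,v,z,c)
def blob(x,y,r=30):
    m=(g[y-r:y+r,x-r:x+r]<70).astype(np.uint8); n,l,s,ce=cv2.connectedComponentsWithStats(m); k=l[r,r]
    return ce[k]+[x-r,y-r],s[k,4]
R=[]
for x,y in((461,149),(506,142),(551,135)):
    p,a=blob(x,y); R.append(q(*p,.056)); print(p,a,R[-1].round(4))
d=R[0]-R[2]; print(np.linalg.norm(d),'table yaw',np.degrees(np.arctan2(d[1],d[0]))-90)
print('axis',q(318,154,.077),'handle',q(326,201,.123))
for n,a,b in(('A',(133,143.5),(147,141)),('B',(132,210),(122,198)),('C',(201,193),(190,181))):
    a=q(*a,.04);b=q(*b,.04);d=b-a;print(n,a.round(4),np.degrees(np.arctan2(d[1],d[0])).round(1))
for n,rr in (('A',(110,118,60,50)),('B',(110,180,60,50)),('C',(175,165,60,50))):
    x,y,w,h=rr; s=cv2.resize(im[y:y+h,x:x+w],None,fx=6,fy=6,interpolation=cv2.INTER_CUBIC); cv2.imwrite(f'pics/p{n}.png',s)
cv2.imwrite('pics/pods.png',np.hstack([cv2.imread(f'pics/p{n}.png') for n in 'ABC'])[:, :1080][:, :])
s=np.hstack([im[118:168,110:170],im[180:230,110:170],im[165:215,175:235]]); cv2.imwrite('pics/pods.png',cv2.resize(s,(792,220),interpolation=cv2.INTER_CUBIC))
E
```

```text
[460.57819104 148.41758242] 1183 [ 0.4887 -0.2825  0.056 ]
[506.16323024 141.57130584] 1164 [ 0.4966 -0.334   0.056 ]
[550.84052863 135.04405286] 1135 [ 0.5044 -0.3853  0.056 ]
0.10403898267588634 table yaw 8.698130063855118
axis [ 0.4841637  -0.12344072  0.077     ] handle [ 0.44522287 -0.13165048  0.123     ]
A [0.4945 0.0954 0.04  ] -81.2
B [0.4131 0.1093 0.04  ] 34.0
C [0.4345 0.0197 0.04  ] 38.9
```

View pics/pods.png

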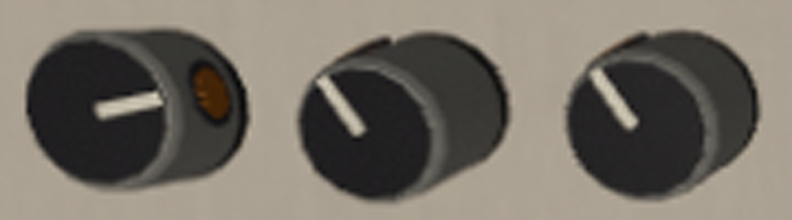

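carry_out([
  [60,[10,-45,0],0],
  [60,[10,-45,0],0],
  [60,[10,-45,0],0],
  [60,[10,-45,0],0],
  [60,[10.5,-46.5,0],0],
  [60,[0,0,30],-4.5],
  [60,[0,0,30],-4.5],
  [60,[0,0,0],0],
])

```text
time: 5.75
tool_pos: [0.49, 0.0954, 0.1315]
ee_rot: [-3.141, 0.015, 0.158]
wrist_force: [-0.1, 0.0, -0.0]
width: 0.0718
finger_force: 0.0
```

```bash
python3 - <<'E'
from h import *
import pickle
c=robot.get_calibration('wrist'); im=snap('wrist','w3.png'); pickle.dump(c,open('w3.pkl','wb'))
o=robot.get_obs();print(o['tool_pos'],o['ee_rot'])
print([w2pix('wrist',p,c) for p in((.4945,.0954,.04),(.4131,.1093,.04),(.4335,.022,.04))])
E
```

```text
[0.49184413 0.09521023 0.13452996] [-3.14116871  0.00937697  0.15587169]
[array([327.33726797, 191.74708046]), array([301.6505207 , 265.41327586]), array([388.43550737, 259.61247868])]
```

View pics/w3.png

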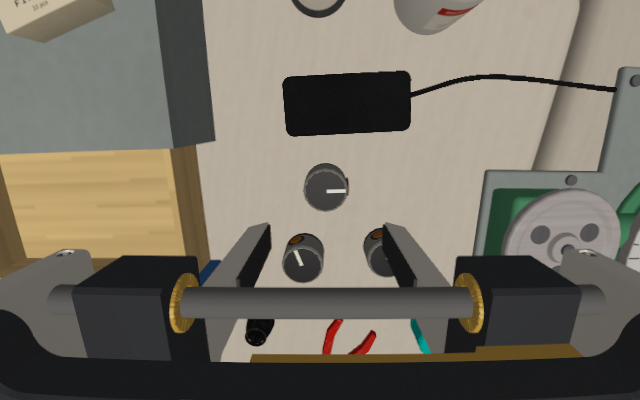

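Pod A's cap is centred at (326,190) with its line pointing right along the closing axis, so I can descend.

carry_out([
  [60,[2.5,0,35],0],
  [60,[0,0,38],0],
  [60,[0,0,38],0],
  [60,[0,0,0],0],
  [255,[0,0,0],0],
  [255,[0,0,0],0],
  [255,[0,0,0],0],
  [255,[0,0,0],0],
])

```text
time: 6.6
tool_pos: [0.4988, 0.0961, 0.03]
ee_rot: [-3.141, -0.004, 0.157]
wrist_force: [-0.2, -0.0, 4.3]
width: 0.0434
finger_force: 12.3
```

carry_out([
  [255,[0,0,0],0],
  [255,[0,0,-30],0],
  [255,[0,0,-30],-8],
  [255,[0,0,-30],-8],
  [255,[0,0,-20],-8],
  [255,[0,0,0],-8],
  [255,[0,0,0],-8],
  [255,[0,0,0],-8],
])

```text
time: 7.4
tool_pos: [0.497, 0.0956, 0.1377]
ee_rot: [-3.142, 0.001, 1.001]
wrist_force: [0.9, 0.0, -1.1]
width: 0.0425
finger_force: 30.0
```

carry_out([
  [255,[0,0,0],-8],
  [255,[0,0,0],-8],
  [255,[0,0,0],-8],
  [255,[0,0,0],-8],
  [255,[0,0,0],-8],
  [255,[0,0,0],-1.5],
  [255,[0,0,0],0],
  [255,[0,0,0],0],
])

```text
time: 8.2
tool_pos: [0.4972, 0.0957, 0.1376]
ee_rot: [-3.141, 0.0, 1.717]
wrist_force: [0.6, -0.0, -0.8]
width: 0.0423
finger_force: 30.0
```

```bash
cat > go.py <<'E'
from h import *
import sys
def go(x,y,z,yaw=None):
    o=robot.get_obs(); p=o['tool_pos']; w=o['ee_rot'][2]; d=np.array([x,y,z])-p
    print('at',p.round(4),'yaw',np.degrees(w).round(1),'tool mm:',(np.array([np.cos(w)*d[0]+np.sin(w)*d[1],np.sin(w)*d[0]-np.cos(w)*d[1],-d[2]])*1000).round(1),'width',o['width'].round(4), 'F',o['wrist_force'].round(1), 't',o['time'])
if __name__=='__main__': go(*map(float,sys.argv[1:4]))
E
python3 go.py .5044 -.3853 .16; python3 -c "
from h import *
import pickle
c=robot.get_calibration('wrist'); pickle.dump(c,open('w4.pkl','wb'));snap('wrist','w4.png')"
```

```text
Traceback (most recent call last):
  File "go.py", line 6, in <module>
    if __name__=='__main__': go(*map(float,sys.argv[1:4]))
                             ~~^^^^^^^^^^^^^^^^^^^^^^^^^^^
  File "go.py", line 5, in go
    print('at',p.round(4),'yaw',np.degrees(w).round(1),'tool mm:',(np.array([np.cos(w)*d[0]+np.sin(w)*d[1],np.sin(w)*d[0]-np.cos(w)*d[1],-d[2]])*1000).round(1),'width',o['width'].round(4), 'F',o['wrist_force'].round(1), 't',o['time'])
                                                                                                                                                                        ^^^^^^^^^^^^^^^^
AttributeError: 'float' object has no attribute 'round'
```

View pics/w4.png

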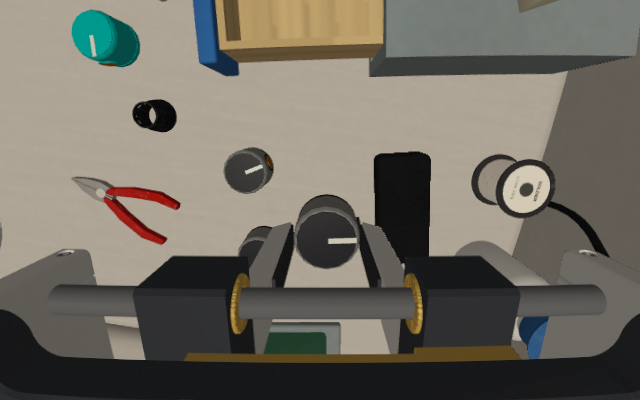

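Pod A is held with its line running right along tool y, cap centre at (327,241).

```bash
sed -i "s/o\['width'\].round(4)/round(o['width'],4)/" go.py; python3 go.py .5044 -.3853 .16; python3 - <<'E'
from h import *
import pickle
c=pickle.load(open('w4.pkl','rb'));print(pix2w('wrist',327,241,.1376+.010,c),pix2w('wrist',247,172,.04,c),pix2w('wrist',263,168,.04,c))
E
```

```text
at [0.4972 0.0957 0.1377] yaw 98.4 tool mm: [-476.9  -63.3  -22.3] width 0.0422 F [ 0.5  0.1 -1.1] t 8.25
[0.49637494 0.09354653 0.1476    ] [0.4155362  0.10993993 0.04      ] [0.43063297 0.11607324 0.04      ]
```

carry_out([
  [255,[0,0,-40],0],
  [255,[-47.5,-6.3,0],0],
  [255,[-47.5,-6.3,0],0],
  [255,[-47.5,-6.3,0],0],
  [255,[-47.5,-6.3,0],0],
  [255,[-47.5,-6.3,0],0],
  [255,[-47.5,-6.3,0],0],
  [255,[-47.5,-6.3,0],0],
])

```text
time: 9.05
tool_pos: [0.5025, -0.2416, 0.1779]
ee_rot: [3.141, 0.0, 1.718]
wrist_force: [1.5, 0.5, -0.8]
width: 0.0421
finger_force: 30.0
```

carry_out([
  [255,[-47.5,-6.3,0],0],
  [255,[-47.5,-6.3,0],0],
  [255,[-47.5,-6.3,0],0],
  [255,[0,0,0],0],
  [255,[0,0,30],0],
  [255,[0,0,30],0],
  [255,[0,0,0],0],
  [255,[0,0,0],0],
])

```text
time: 9.85
tool_pos: [0.5051, -0.3825, 0.1175]
ee_rot: [-3.141, -0.001, 1.719]
wrist_force: [0.2, -0.1, -1.0]
width: 0.0422
finger_force: 30.0
```

```bash
python3 go.py .5042 -.3833 .087
```

```text
at [ 0.5051 -0.3825  0.1175] yaw 98.5 tool mm: [-0.7 -1.  30.5] width 0.0422 F [ 0.2 -0.1 -1. ] t 9.85
```

carry_out([
  [255,[-0.7,-1,15],0],
  [255,[0,0,15],0],
  [255,[0,0,0],0],
  [70,[0,0,0],0],
  [70,[0,0,0],0],
  [70,[0,0,0],0],
  [70,[0,0,-45],0],
  [70,[0,0,-45],0],
])

```text
time: 10.65
tool_pos: [0.5034, -0.3834, 0.177]
ee_rot: [-3.139, -0.003, 1.719]
wrist_force: [1.4, 0.2, 0.8]
width: 0.068
finger_force: 0.0
```

```bash
python3 go.py .4131 .1093 .16; python3 -c "
from h import *
import pickle
c=robot.get_calibration('wrist'); pickle.dump(c,open('w5.pkl','wb'));snap('wrist','w5.png')
im=snap('top','t5.png');cv2.imwrite('pics/t5c.png',cv2.resize(im[90:240,255:485],(782,510),interpolation=cv2.INTER_CUBIC))"
```

```text
at [ 0.5034 -0.3834  0.177 ] yaw 98.5 tool mm: [500.6 -16.5  17. ] width 0.068 F [1.4 0.2 0.8] t 10.65
```

```bash
cat > det.py <<'E'
from h import *
import pickle
def det(im,c,xy,z,n='wrist',R=.022,dark=75):
    """find white line inside cap near xy at height z: rectify a 60mm patch at 0.25mm/px"""
    N=240; s=.00025
    g=(np.arange(N)-N/2)*s
    U=np.array([[w2pix(n,[xy[0]+a,xy[1]+b,z],c) for a in g[::8]] for b in g[::8]],np.float32)
    U=cv2.resize(U,(N,N),interpolation=cv2.INTER_LINEAR)  # ~1mm shift comp below
    U=np.array(U); sh=3.5/8
    p=cv2.remap(im,U[...,0],U[...,1],cv2.INTER_LINEAR)
    G=cv2.cvtColor(p,cv2.COLOR_BGR2GRAY)
    ci=cv2.HoughCircles(cv2.GaussianBlur(G,(7,7),2),cv2.HOUGH_GRADIENT,1,100,param1=60,param2=10,minRadius=80,maxRadius=94)
    cc=ci[0,0] if ci is not None else None
    cx,cy=(cc[:2] if cc is not None else (N/2,N/2))
    yy,xx=np.mgrid[:N,:N]; m=(np.hypot(xx-cx,yy-cy)<70)&(G>110)
    pts=np.c_[xx[m],yy[m]].astype(float)
    if len(pts)<20: print('no line',len(pts),cc); return p
    mu=pts.mean(0); w,v=np.linalg.eigh(np.cov((pts-mu).T)); d=v[:,1]
    if d@(mu-[cx,cy])<0: d=-d
    f=lambda q:(np.array(q)+3.5-N/2)*s+np.array(xy)
    print('circle',f([cx,cy]).round(4),'r',None if cc is None else cc[2]*.25,'line ang',np.degrees(np.arctan2(d[1],d[0])).round(1),'line start',f(mu-d*(np.sqrt(3*w[1]))).round(4),len(pts))
    return p
E
python3 - <<'E'
from det import *
im=cv2.imread('pics/w5.png');c=pickle.load(open('w5.pkl','rb'))
ps=[det(im,c,(.5044,-.3853),.096)]
t=cv2.imread('pics/t5.png');ct=robot.get_calibration('top')
for q in((.5044,-.3853,.096),(.414,.108,.04),(.434,.021,.04)): ps.append(det(t,ct,q[:2],q[2],'top'))
cv2.imwrite('pics/d5.png',np.hstack(ps)[::1,:][:, :800] if 0 else cv2.resize(np.hstack(ps),(800,200)))
E
```

```text
circle [ 0.5049 -0.3763] r 20.3 line ang 13.1 line start [ 0.5053 -0.3864] 1251
circle [ 0.5053 -0.3844] r None line ang 11.2 line start [ 0.5079 -0.3847] 1334
circle [0.4149 0.1089] r None line ang 28.3 line start [0.4188 0.1121] 1393
circle [0.4349 0.0219] r None line ang 32.2 line start [0.4393 0.0252] 1173
```

View pics/d5.png

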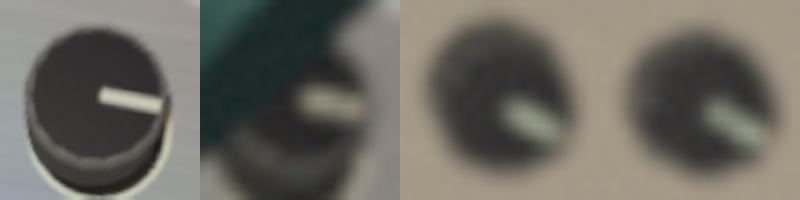

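Pod A stands within about 2 mm of ring 1's centre, its line about 4° off the station's x. That is within tolerance. Next is pod B.

carry_out([
  [70,[46,-1.4,0],0],
  [70,[46,-1.4,0],0],
  [70,[46,-1.4,0],0],
  [70,[46,-1.4,0],0],
  [70,[46,-1.4,0],0],
  [70,[46,-1.4,0],0],
  [70,[46,-1.4,0],0],
  [70,[46,-1.4,0],0],
])

```text
time: 11.55
tool_pos: [0.4382, -0.0202, 0.178]
ee_rot: [3.14, 0.0, 1.719]
wrist_force: [0.5, 0.3, -0.6]
width: 0.0682
finger_force: 0.0
```

carry_out([
  [70,[46,-1.4,0],0],
  [70,[46,-1.4,0],0],
  [70,[41,-1,0],0],
  [70,[0,0,10],-8],
  [70,[0,0,10],-8],
  [70,[0,0,10],-7.5],
  [70,[0,0,0],0],
  [70,[0,0,0],0],
])

```text
time: 12.35
tool_pos: [0.4154, 0.1091, 0.1479]
ee_rot: [3.141, 0.0, 2.127]
wrist_force: [0.1, 0.2, 0.5]
width: 0.0683
finger_force: 0.0
```

```bash
python3 go.py .4145 .1097 .024;  python3 - <<'E'
from det import *
c=robot.get_calibration('wrist'); im=snap('wrist','w6.png'); p=det(im,c,(.4145,.1097),.04); det(im,c,(.4345,.022),.04)
cv2.imwrite('pics/d6.png',p)
E
```

```text
at [0.4154 0.1091 0.1479] yaw 121.8 tool mm: [  1.   -0.4 123.9] width 0.0683 F [0.1 0.2 0.5] t 12.35
circle [0.414  0.1112] r 21.125 line ang 29.5 line start [0.4156 0.1111] 988
circle [0.4342 0.0258] r 21.075 line ang 31.0 line start [0.4363 0.024 ] 1040
```

carry_out([
  [70,[1.8,0.7,40],0],
  [70,[0,0,40],0],
  [70,[0,0,40],0],
  [70,[0,0,0],0],
  [255,[0,0,0],0],
  [255,[0,0,0],0],
  [255,[0,0,0],0],
  [255,[0,0,0],0],
])

```text
time: 13.2
tool_pos: [0.4167, 0.111, 0.0301]
ee_rot: [3.138, 0.002, 2.129]
wrist_force: [-1.2, -1.1, 4.8]
width: 0.042
finger_force: 30.0
```

carry_out([
  [255,[0,0,0],0],
  [255,[0,0,-40],7],
  [255,[0,0,-40],7],
  [255,[0,0,-40],7],
  [255,[0,0,-30],0],
  [255,[0,0,0],0],
  [255,[0,0,0],0],
])

```text
time: 13.9
tool_pos: [0.4152, 0.111, 0.1777]
ee_rot: [3.141, 0.0, 1.763]
wrist_force: [0.5, 0.5, -1.8]
width: 0.0424
finger_force: 30.0
```

```bash
python3 go.py .4966 -.334 .178;  python3 - <<'E'
from det import *
c=robot.get_calibration('wrist'); im=snap('wrist','w7.png'); p=robot.get_obs()['tool_pos']; det(im,c,p[:2],p[2]+.013)
E
```

```text
at [0.4152 0.111  0.1777] yaw 101.0 tool mm: [-4.524e+02 -5.100e+00 -3.000e-01] width 0.0424 F [ 0.5  0.5 -1.8] t 13.9
circle [0.4153 0.1144] r 21.125 line ang 8.4 line start [0.4164 0.1129] 987
```

carry_out([
  [255,[-45.4,-0.6,0],0],
  [255,[-45.4,-0.6,0],0],
  [255,[-45.4,-0.6,0],0],
  [255,[-45.4,-0.6,0],0],
  [255,[-45.4,-0.6,0],0],
  [255,[-45.4,-0.6,0],0],
  [255,[-45.4,-0.6,0],0],
  [255,[-45.4,-0.6,0],0],
])

```text
time: 14.75
tool_pos: [0.4784, -0.2476, 0.1745]
ee_rot: [-3.138, -0.004, 1.762]
wrist_force: [-0.2, 0.6, -1.5]
width: 0.0423
finger_force: 30.0
```

carry_out([
  [255,[-45.4,-0.6,0],0],
  [255,[-45.4,-0.6,0],0],
  [255,[0,0,0],0],
  [255,[0,0,30],0],
  [255,[0,0,30],0],
  [255,[0,0,0],0],
  [255,[0,0,0],0],
])

```text
time: 15.45
tool_pos: [0.4948, -0.3344, 0.1158]
ee_rot: [-3.139, -0.004, 1.763]
wrist_force: [0.1, -0.6, -1.0]
width: 0.0422
finger_force: 30.0
```

```bash
python3 go.py .4964 -.3355 .087
```

```text
at [ 0.4948 -0.3344  0.1158] yaw 101.0 tool mm: [-1.4  1.4 28.8] width 0.0422 F [ 0.1 -0.6 -1. ] t 15.45
```

carry_out([
  [255,[-1.4,1.4,15],0],
  [255,[0,0,14],0],
  [255,[0,0,0],0],
  [70,[0,0,0],0],
  [70,[0,0,0],0],
  [70,[0,0,0],0],
  [70,[0,0,-45],0],
  [70,[0,0,-45],0],
])

```text
time: 16.25
tool_pos: [0.4964, -0.3361, 0.1782]
ee_rot: [-3.139, -0.003, 1.763]
wrist_force: [0.9, -0.3, 0.7]
width: 0.0683
finger_force: 0.0
```

```bash
python3 go.py .436 .0235 .178;  python3 - <<'E'
from det import *
c=robot.get_calibration('wrist'); im=snap('wrist','w8.png'); det(im,c,(.4966,-.334),.096);det(im,c,(.505,-.386),.096)
c=robot.get_calibration('top'); im=snap('top','t8.png'); det(im,c,(.4355,.0225),.04,'top')
E
```

```text
at [ 0.4964 -0.3361  0.1782] yaw 101.0 tool mm: [3.645e+02 9.300e+00 2.000e-01] width 0.0683 F [ 0.9 -0.3  0.7] t 16.25
circle [ 0.4971 -0.3252] r 20.25 line ang 12.0 line start [ 0.4985 -0.3377] 955
circle [ 0.504  -0.3837] r 21.625 line ang 11.8 line start [ 0.5054 -0.3871] 1500
circle [0.4364 0.0234] r None line ang 31.8 line start [0.4393 0.0253] 1464
```

carry_out([
  [70,[45.5,1.2,0],0],
  [70,[45.5,1.2,0],0],
  [70,[45.5,1.2,0],0],
  [70,[45.5,1.2,0],0],
  [70,[45.5,1.2,0],0],
  [70,[45.5,1.2,0],0],
  [70,[45.5,1.2,0],0],
  [70,[45.5,1.2,0],0],
])

```text
time: 17.15
tool_pos: [0.4368, 0.0239, 0.179]
ee_rot: [3.14, 0.0, 1.762]
wrist_force: [0.2, 0.1, -0.1]
width: 0.0681
finger_force: 0.0
```

carry_out([
  [70,[0,0,10],-7],
  [70,[0,0,10],-7],
  [70,[0,0,10],-6.5],
  [70,[0,0,0],0],
  [70,[0,0,0],0],
])

```text
time: 17.65
tool_pos: [0.4374, 0.0222, 0.1489]
ee_rot: [3.142, 0.0, 2.118]
wrist_force: [0.1, 0.7, 0.2]
width: 0.068
finger_force: 0.0
```

```bash
python3 go.py .436 .0235 .027;  python3 - <<'E'
from det import *
c=robot.get_calibration('wrist'); im=snap('wrist','w9.png'); det(im,c,(.436,.0235),.04)
E
```

```text
at [0.4374 0.0222 0.1489] yaw 121.4 tool mm: [  1.8  -0.5 121.9] width 0.068 F [0.1 0.7 0.2] t 17.65
circle [0.4345 0.0248] r 21.125 line ang 31.1 line start [0.4359 0.0239] 1038
```

carry_out([
  [70,[2.6,-0.8,41],0],
  [70,[0,0,40],0],
  [70,[0,0,40],0],
  [70,[0,0,0],0],
  [255,[0,0,0],0],
  [255,[0,0,0],0],
  [255,[0,0,0],0],
  [255,[0,0,0],0],
])

```text
time: 18.5
tool_pos: [0.4371, 0.0236, 0.0302]
ee_rot: [3.139, 0.003, 2.12]
wrist_force: [-1.4, -0.8, 5.6]
width: 0.0427
finger_force: 30.0
```

carry_out([
  [255,[0,0,0],0],
  [255,[0,0,-40],7.5],
  [255,[0,0,-40],7.5],
  [255,[0,0,-40],7.5],
  [255,[0,0,-30],0],
  [255,[0,0,0],0],
  [255,[0,0,0],0],
])

```text
time: 19.2
tool_pos: [0.4355, 0.0241, 0.1777]
ee_rot: [3.141, 0.0, 1.728]
wrist_force: [0.8, -0.7, -1.3]
width: 0.0423
finger_force: 30.0
```

```bash
python3 go.py .4887 -.2825 .178;  python3 - <<'E'
from det import *
c=robot.get_calibration('wrist'); im=snap('wrist','w10.png'); p=robot.get_obs()['tool_pos']; det(im,c,p[:2],p[2]+.012)
E
```

```text
at [0.4355 0.0241 0.1777] yaw 99.0 tool mm: [-3.111e+02  4.600e+00 -3.000e-01] width 0.0423 F [ 0.8 -0.7 -1.3] t 19.2
circle [0.4353 0.0276] r 20.85 line ang 8.1 line start [0.4367 0.0258] 1001
```

carry_out([
  [255,[-44.4,0.5,0],0],
  [255,[-44.4,0.5,0],0],
  [255,[-44.4,0.5,0],0],
  [255,[-44.4,0.5,0],0],
  [255,[-44.4,0.5,0],0],
  [255,[-44.4,0.5,0],0],
  [255,[-44.4,0.5,0],0],
  [255,[0,0,0],0],
])

```text
time: 20.05
tool_pos: [0.486, -0.2865, 0.1732]
ee_rot: [-3.136, -0.003, 1.722]
wrist_force: [0.3, 0.9, -1.5]
width: 0.0421
finger_force: 30.0
```

carry_out([
  [255,[0,0,30],0],
  [255,[0,0,30],0],
  [255,[0,0,0],0],
  [255,[0,0,0],0],
])

```text
time: 20.45
tool_pos: [0.4864, -0.2811, 0.116]
ee_rot: [-3.139, -0.003, 1.728]
wrist_force: [0.1, -0.1, -1.3]
width: 0.0422
finger_force: 30.0
```

```bash
python3 go.py .488 -.283 .087
```

```text
at [ 0.4864 -0.2811  0.116 ] yaw 99.0 tool mm: [-2.2  1.3 29. ] width 0.0422 F [ 0.1 -0.1 -1.3] t 20.45
```

carry_out([
  [255,[-1.2,1.3,15],0],
  [255,[0,0,14],0],
  [255,[0,0,0],0],
  [70,[0,0,0],0],
  [70,[0,0,0],0],
  [70,[0,0,0],0],
  [70,[0,0,-45],0],
  [70,[0,0,-45],0],
])

```text
time: 21.25
tool_pos: [0.4879, -0.2827, 0.1783]
ee_rot: [-3.139, -0.003, 1.728]
wrist_force: [0.4, -0.9, 1.0]
width: 0.0683
finger_force: 0.0
```

```bash
python3 go.py .4447 -.1304 .178;  python3 - <<'E'
from det import *
c=robot.get_calibration('wrist'); im=snap('wrist','w11.png'); 
for q in ((.4887,-.2825),(.4966,-.334),(.5044,-.3853)): det(im,c,q,.096)
E
```

```text
at [ 0.4879 -0.2827  0.1783] yaw 99.0 tool mm: [157.1 -18.8   0.3] width 0.0683 F [ 0.4 -0.9  1. ] t 21.25
circle [ 0.4895 -0.2747] r 21.4 line ang 8.6 line start [ 0.4898 -0.2832] 1203
circle [ 0.4989 -0.3378] r 20.45 line ang 8.2 line start [ 0.499  -0.3382] 1519
no line 0 None
```

View pics/w11.png

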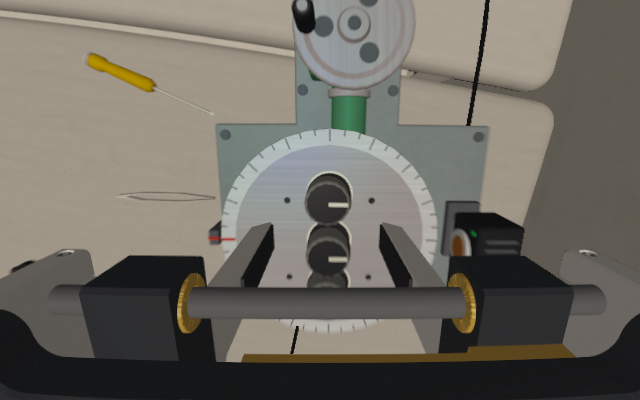

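All three pods are in their rings with lines pointing right toward the light block, at caps (328,200), (328,253) and (327,283). The red line is on the pointer at (215,238). Next, grip the handle.

carry_out([
  [70,[39.2,-4.7,0],0],
  [70,[39.2,-4.7,0],0],
  [70,[39.2,-4.7,0],0],
  [70,[39.2,-4.7,0],0],
  [70,[0,0,0],0],
  [70,[0,0,38],0],
  [70,[0,0,38],0],
  [70,[0,0,0],0],
])

```text
time: 22.1
tool_pos: [0.4422, -0.1305, 0.0976]
ee_rot: [-3.132, -0.005, 1.728]
wrist_force: [-0.4, -0.1, -0.5]
width: 0.0681
finger_force: 0.0
```

carry_out([
  [255,[0,0,0],0],
  [255,[0,0,0],0],
  [255,[0,0,0],0],
  [255,[0,0,0],0],
  [255,[0,0,0],0],
])

```text
time: 22.6
tool_pos: [0.4464, -0.1318, 0.1038]
ee_rot: [3.14, 0.001, 1.728]
wrist_force: [0.1, 1.2, -0.2]
width: 0.0316
finger_force: 0.0
```

```bash
python3 go.py .4447 -.1304 .103
```

```text
at [ 0.4464 -0.1318  0.1038] yaw 99.0 tool mm: [ 1.7 -1.5  0.8] width 0.0316 F [ 0.1  1.2 -0.2] t 22.6
```

Now the turning: 12 rows per turn, 48 in all.

carry_out([
  [255,[1.5,0,0],0],
  [255,[0,0,0],0],
  [255,[0,0,0],0],
  [255,[0,0,0],0],
  [255,[10.9,1.4,0],0],
  [255,[10.1,4.2,0],0],
  [255,[15.4,15.4,0],0],
  [255,[5.6,21,0],0],
])

```text
time: 23.4
tool_pos: [0.4804, -0.0799, 0.103]
ee_rot: [3.141, -0.001, 1.729]
wrist_force: [-1.5, -6.5, 1.4]
width: 0.0164
finger_force: 30.0
```

carry_out([
  [255,[-5.6,21,0],0],
  [255,[-15.4,15.4,0],0],
  [255,[-21,5.6,0],0],
  [255,[-21,-5.6,0],0],
  [255,[-15.4,-15.4,0],0],
  [255,[-5.6,-21,0],0],
  [255,[5.6,-21,0],0],
  [255,[15.4,-15.4,0],0],
])

```text
time: 24.2
tool_pos: [0.4552, -0.1499, 0.1029]
ee_rot: [3.138, 0.001, 1.727]
wrist_force: [5.2, 1.6, 1.2]
width: 0.0161
finger_force: 30.0
```

carry_out([
  [255,[21,-5.6,0],0],
  [255,[0,0,0],0],
  [255,[0,0,0],0],
])

```text
time: 24.5
tool_pos: [0.4454, -0.1292, 0.1029]
ee_rot: [-3.141, -0.0, 1.73]
wrist_force: [-2.8, 0.2, 2.9]
width: 0.0161
finger_force: 30.0
```

```bash
python3 go.py .4464 -.1318 .103
```

```text
at [ 0.4454 -0.1292  0.1029] yaw 99.1 tool mm: [-2.8  0.6 -0.1] width 0.0161 F [-2.8  0.2  2.9] t 24.5
```

carry_out([
  [255,[21,5.6,0],0],
  [255,[15.4,15.4,0],0],
  [255,[5.6,21,0],0],
  [255,[-5.6,21,0],0],
  [255,[-15.4,15.4,0],0],
  [255,[-21,5.6,0],0],
  [255,[-21,-5.6,0],0],
  [255,[-15.4,-15.4,0],0],
])

```text
time: 25.3
tool_pos: [0.5135, -0.1549, 0.1028]
ee_rot: [-3.139, -0.006, 1.729]
wrist_force: [-7.5, 11.9, 10.4]
width: 0.016
finger_force: 30.0
```

carry_out([
  [255,[-5.6,-21,0],0],
  [255,[5.6,-21,0],0],
  [255,[15.4,-15.4,0],0],
  [255,[21,-5.6,0],0],
  [255,[21,5.6,0],0],
  [255,[15.4,15.4,0],0],
  [255,[5.6,21,0],0],
  [255,[-5.6,21,0],0],
])

```text
time: 26.1
tool_pos: [0.5032, -0.0828, 0.1029]
ee_rot: [3.141, -0.0, 1.73]
wrist_force: [-3.2, -6.2, 4.5]
width: 0.0162
finger_force: 30.0
```

carry_out([
  [255,[-15.4,15.4,0],0],
  [255,[-21,5.6,0],0],
  [255,[-21,-5.6,0],0],
  [255,[-15.4,-15.4,0],0],
  [255,[-5.6,-21,0],0],
  [255,[5.6,-21,0],0],
  [255,[15.4,-15.4,0],0],
  [255,[21,-5.6,0],0],
])

```text
time: 26.9
tool_pos: [0.4457, -0.1318, 0.103]
ee_rot: [3.141, 0.003, 1.726]
wrist_force: [2.5, -1.6, 0.9]
width: 0.0157
finger_force: 30.0
```

```bash
python3 go.py .4454 -.1292 .103
```

```text
at [ 0.4457 -0.1318  0.103 ] yaw 98.9 tool mm: [ 2.6  0.1 -0. ] width 0.0157 F [ 2.5 -1.6  0.9] t 26.9
```

carry_out([
  [255,[21,5.6,0],0],
  [255,[15.4,15.4,0],0],
  [255,[5.6,21,0],0],
  [255,[-5.6,21,0],0],
  [255,[-15.4,15.4,0],0],
  [255,[-21,5.6,0],0],
  [255,[-21,-5.6,0],0],
  [255,[-15.4,-15.4,0],0],
])

```text
time: 27.7
tool_pos: [0.5135, -0.1549, 0.1028]
ee_rot: [-3.139, -0.006, 1.729]
wrist_force: [-7.8, 11.7, 10.2]
width: 0.0163
finger_force: 30.0
```

carry_out([
  [255,[-5.6,-21,0],0],
  [255,[5.6,-21,0],0],
  [255,[15.4,-15.4,0],0],
  [255,[21,-5.6,0],0],
  [255,[0,0,0],0],
  [255,[0,0,0],0],
  [255,[0,0,0],0],
])

```text
time: 28.4
tool_pos: [0.4457, -0.1308, 0.1029]
ee_rot: [-3.14, 0.0, 1.728]
wrist_force: [-4.9, 0.7, 3.2]
width: 0.0159
finger_force: 30.0
```

carry_out([
  [70,[0,0,0],0],
  [70,[0,0,0],0],
  [70,[0,0,0],0],
  [70,[0,0,-40],0],
  [70,[0,0,-40],0],
  [70,[-40,0,-20],0],
  [70,[0,0,0],0],
  [70,[0,0,0],0],
])

```text
time: 29.2
tool_pos: [0.4522, -0.17, 0.2026]
ee_rot: [3.141, -0.0, 1.727]
wrist_force: [0.3, 0.6, -0.7]
width: 0.068
finger_force: 0.0
```

```bash
python3 go.py .4966 -.334 .178;  python3 - <<'E'
from det import *
c=robot.get_calibration('wrist'); pickle.dump(c,open('w12.pkl','wb')); im=snap('wrist','w12.png'); 
y=np.radians(8.5)
for k in(-.052,0,.052): det(im,c,(.4966+k*np.cos(y),-.334+k*np.sin(y)),.096)
t=snap('top','t12.png')
E
```

```text
at [ 0.4522 -0.17    0.2026] yaw 98.9 tool mm: [-168.9   18.4   24.6] width 0.068 F [ 0.3  0.6 -0.7] t 29.2
circle [ 0.4464 -0.3377] r 20.475 line ang -79.3 line start [ 0.4453 -0.3393] 911
circle [ 0.4923 -0.3315] r 20.425 line ang -81.6 line start [ 0.494  -0.3328] 1045
circle [ 0.5468 -0.3216] r 20.3 line ang -83.1 line start [ 0.5486 -0.3237] 874
```

View pics/w12.png

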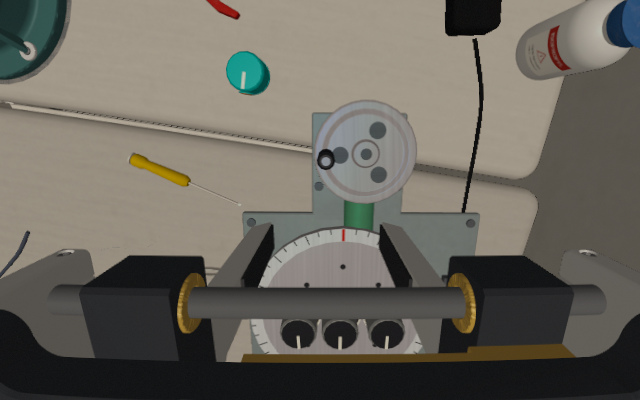

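The table is at its quarter turn (red line toward the wheel at (343,235)). All pods are in their rings, within 4 mm and 3°. Next I take the pods out, gripping with yaw about 8.5 so the fingers close across the row.

carry_out([
  [70,[-41.8,-8.3,0],0],
  [70,[-41.8,-8.3,0],0],
  [70,[-41.8,-8.3,0],0],
  [70,[-41.8,-8.3,0],0],
  [70,[0,0,0],8.2],
  [70,[0,0,0],8.2],
  [70,[0,0,0],8.2],
  [70,[0,0,0],8.2],
])

```text
time: 30.1
tool_pos: [0.4449, -0.3386, 0.2009]
ee_rot: [-3.139, -0.001, 1.15]
wrist_force: [0.2, -0.3, -1.4]
width: 0.0678
finger_force: 0.0
```

carry_out([
  [70,[0,0,0],8.2],
  [70,[0,0,0],8.2],
  [70,[0,0,0],8.2],
  [70,[0,0,10],8.2],
  [70,[0,0,10],8.2],
  [70,[0,0,10],8.2],
  [70,[0,0,0],8.4],
  [70,[0,0,0],0],
])

```text
time: 30.9
tool_pos: [0.4448, -0.3383, 0.1708]
ee_rot: [-3.139, 0.002, 0.152]
wrist_force: [1.0, 0.3, 0.4]
width: 0.0681
finger_force: 0.0
```

```bash
python3 go.py .4452 -.3403 .087;  python3 - <<'E'
from det import *
c=robot.get_calibration('wrist'); im=snap('wrist','w13.png'); 
for q in((.4452,-.3403),(.4955,-.3335),(.548,-.325)): det(im,c,q,.096)
E
```

```text
at [ 0.4448 -0.3383  0.1708] yaw 8.7 tool mm: [ 0.1  2.1 83.8] width 0.0681 F [1.  0.3 0.4] t 30.9
circle [ 0.453 -0.339] r 21.975 line ang -78.2 line start [ 0.4453 -0.3385] 1133
circle [ 0.4945 -0.3312] r 21.15 line ang -81.9 line start [ 0.4943 -0.332 ] 1085
circle [ 0.5462 -0.323 ] r 21.125 line ang -82.7 line start [ 0.5488 -0.3233] 1097
```

carry_out([
  [70,[0.3,0.5,41],0],
  [70,[0,0,42],0],
  [70,[0,0,0],0],
  [255,[0,0,0],0],
  [255,[0,0,0],0],
  [255,[0,0,0],0],
  [255,[0,0,0],0],
  [255,[0,0,0],0],
])

```text
time: 31.75
tool_pos: [0.4461, -0.3408, 0.0912]
ee_rot: [3.14, -0.001, 0.15]
wrist_force: [-0.2, -0.7, -0.6]
width: 0.0316
finger_force: 0.0
```

carry_out([
  [255,[0,0,-45],0],
  [255,[0,0,-45],0],
  [255,[0,0,0],-8.2],
  [255,[0,0,0],-8.2],
  [255,[0,0,0],-8.2],
  [255,[0,0,0],-8.2],
  [255,[0,0,0],-8.2],
  [255,[0,0,0],-8.2],
])

```text
time: 32.55
tool_pos: [0.4457, -0.3404, 0.1803]
ee_rot: [3.141, 0.0, 1.015]
wrist_force: [-0.5, -0.4, -0.1]
width: 0.0
finger_force: 0.0
```

carry_out([
  [255,[0,0,0],-8.2],
  [255,[0,0,0],-8.2],
  [255,[0,0,0],-8.2],
  [255,[0,0,0],-8.2],
  [255,[0,0,0],-8.2],
  [255,[0,0,0],-1.2],
  [255,[0,0,0],0],
])

```text
time: 33.25
tool_pos: [0.4456, -0.3403, 0.1801]
ee_rot: [3.141, 0.0, 1.743]
wrist_force: [-0.1, -0.3, 0.3]
width: 0.0001
finger_force: 0.0
```

```bash
python3 go.py .435 .25 .178
```

```text
at [ 0.4456 -0.3403  0.1801] yaw 99.9 tool mm: [583.4  90.7   2.1] width 0.0001 F [-0.1 -0.3  0.3] t 33.25
```

The fingers closed on nothing, so the pod was probably knocked aside. I'll look again.

carry_out([
  [70,[80,0,-10],0],
  [70,[0,0,0],0],
  [70,[0,0,0],0],
])

```text
time: 33.55
tool_pos: [0.4372, -0.291, 0.1866]
ee_rot: [3.141, 0.001, 1.745]
wrist_force: [0.0, -0.5, 0.2]
width: 0.0212
finger_force: 0.0
```

```bash
python3 - <<'E'
from h import *
import pickle
c=robot.get_calibration('wrist'); pickle.dump(c,open('w14.pkl','wb')); w=snap('wrist','w14.png'); t=snap('top','t14.png'); s=snap('side','s14.png')
tc=cv2.resize(t[90:240,250:490],(480,300),interpolation=cv2.INTER_CUBIC); sc=cv2.resize(s[110:260,220:400],(320,300)) 
cv2.imwrite('pics/m14.png',np.hstack([np.vstack([tc,np.zeros((300,480,3),np.uint8)])[:300],sc]))
m=np.vstack([np.hstack([tc,sc]),cv2.resize(w[0:300],(640,300))]); cv2.imwrite('pics/m14.png',cv2.resize(m,(800,600)) if m.shape[1]==640 else cv2.copyMakeBorder(tc,0,0,0,0,0))
m=np.zeros((600,800,3),np.uint8); m[:300,:480]=tc; m[:300,480:800]=sc; m[300:,:640]=w[:300]; cv2.imwrite('pics/m14.png',m)
E
```

```text
Traceback (most recent call last):
ValueError: all the input array dimensions except for the concatenation axis must match exactly, but along dimension 1, the array at index 0 has size 800 and the array at index 1 has size 640
```

View pics/m14.png

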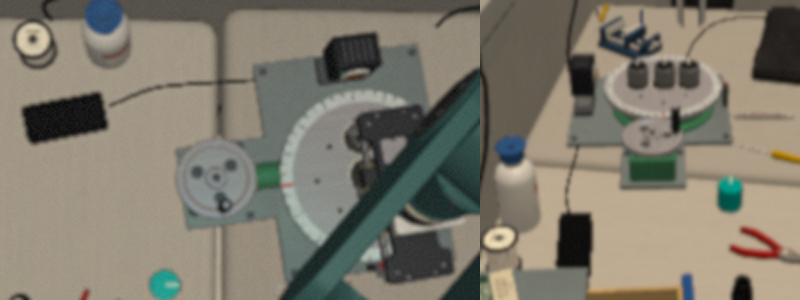

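```bash
python3 - <<'E'
from det import *
im=cv2.imread('pics/w14.png');c=pickle.load(open('w14.pkl','rb'))
ps=[]
for q in((.4452,-.3403),(.4955,-.3335),(.548,-.325),(.4452,-.31),(.43,-.3403),(.43,-.37)):
  print(q,w2pix('wrist',[*q,.096],c).round()); ps.append(det(im,c,q,.096))
cv2.imwrite('pics/d14.png',cv2.resize(np.hstack(ps),(800,133)))
s=cv2.imread('pics/s14.png'); cs=robot.get_calibration('side')
for q in((.4452,-.3403),(.4955,-.3335),(.548,-.325)): print('side pred',w2pix('side',[*q,.096],cs).round(1))
g=s[130:175,290:350]; 
cap=(cv2.cvtColor(s,cv2.COLOR_BGR2GRAY)<55); sub=cap[140:165,295:350].astype(np.uint8); n,l,st,ce=cv2.connectedComponentsWithStats(sub)
for k in range(1,n):
  if st[k,4]>15: print(st[k],ce[k]+[295,140])
E
```

```text
(0.4452, -0.3403) [327. 247.]
circle [ 0.4449 -0.3363] r 20.85 line ang -78.7 line start [ 0.4454 -0.3394] 953
(0.4955, -0.3335) [377. 249.]
circle [ 0.4887 -0.3192] r 20.25 line ang -62.3 line start [ 0.492  -0.3297] 216
(0.548, -0.325) [429. 250.]
circle [ 0.5483 -0.3245] r 20.975 line ang -80.3 line start [ 0.5487 -0.3237] 368
(0.4452, -0.31) [332. 219.]
no line 18 [107.5  56.5  80.8]
(0.43, -0.3403) [312. 245.]
circle [ 0.4455 -0.335 ] r 22.1 line ang -78.6 line start [ 0.4448 -0.3364] 892
(0.43, -0.37) [308. 271.]
circle [ 0.4309 -0.3691] r None line ang -89.1 line start [ 0.4386 -0.3561] 6693
side pred [337.  141.8]
side pred [322.8 141.9]
side pred [308.  142.2]
[10  2  8  3 16] [308.125 143.   ]
```

carry_out([
  [70,[40,0,-15],0],
  [70,[40,0,0],0],
  [70,[20,0,0],0],
  [70,[0,0,0],0],
  [70,[0,0,0],0],
  [70,[0,0,0],0],
])

```text
time: 34.3
tool_pos: [0.4198, -0.1941, 0.2008]
ee_rot: [-3.141, 0.0, 1.744]
wrist_force: [-0.3, -0.2, 0.1]
width: 0.0683
finger_force: 0.0
```

```bash
python3 go.py .4452 -.3403 .087; python3 - <<'E'
from det import *
c=robot.get_calibration('wrist'); pickle.dump(c,open('w15.pkl','wb')); im=snap('wrist','w15.png')
for q in((.4452,-.3403),(.4955,-.3335),(.548,-.325)): print(w2pix('wrist',[*q,.096],c).round()); det(im,c,q,.096)
def side(f):
  s=cv2.imread(f); return cv2.cvtColor(s,cv2.COLOR_BGR2GRAY)[136:158,298:348]
s=cv2.imread('pics/s14.png'); 
m=np.zeros((600,800,3),np.uint8); m[:300,:640]=im[100:400]; m[300:600,:600]=cv2.resize(s[130:180,270:370],(600,300),interpolation=cv2.INTER_CUBIC); cv2.imwrite('pics/m15.png',m)
E
```

```text
at [ 0.4198 -0.1941  0.2008] yaw 99.9 tool mm: [-1.484e+02 -1.000e-01  1.138e+02] width 0.0683 F [-0.3 -0.2  0.1] t 34.3
[328. 323.]
circle [ 0.4457 -0.3345] r 22.45 line ang -78.1 line start [ 0.4455 -0.3398] 791
[372. 324.]
circle [ 0.494 -0.329] r 20.95 line ang -82.5 line start [ 0.4944 -0.333 ] 837
[418. 324.]
circle [ 0.5489 -0.3241] r None line ang -75.9 line start [ 0.5493 -0.3321] 653
```

carry_out([
  [70,[-37,0,0],0],
  [70,[-37,0,0],8.2],
  [70,[0,0,0],8.2],
  [70,[0,0,0],8.2],
  [70,[0,0,0],8.2],
  [70,[0,0,0],8.2],
  [70,[0,0,0],8.2],
  [70,[0,0,0],8.2],
])

```text
time: 35.15
tool_pos: [0.4323, -0.267, 0.2005]
ee_rot: [-3.141, 0.0, 0.736]
wrist_force: [-0.8, 0.6, 0.5]
width: 0.0683
finger_force: 0.0
```

carry_out([
  [70,[0,0,0],8.2],
  [70,[0,0,0],8.2],
  [70,[0,0,0],8.2],
  [70,[0,0,0],8.2],
  [70,[0,0,0],1],
  [70,[0,0,0],0],
])

```text
time: 35.75
tool_pos: [0.4324, -0.2665, 0.2006]
ee_rot: [-3.141, 0.0, 0.155]
wrist_force: [0.1, -0.3, 0.3]
width: 0.0684
finger_force: 0.0
```

```bash
python3 go.py .4455 -.3395 .087
```

```text
at [ 0.4324 -0.2665  0.2006] yaw 8.9 tool mm: [  1.7  74.1 113.6] width 0.0684 F [ 0.1 -0.3  0.3] t 35.75
```

carry_out([
  [70,[1,37,0],0],
  [70,[0.7,37,0],0],
  [70,[0,0,30],0],
  [70,[0,0,42],0],
  [70,[0,0,42],0],
  [70,[0,0,0],0],
  [70,[0,0,0],0],
])

```text
time: 36.45
tool_pos: [0.4452, -0.3387, 0.0869]
ee_rot: [-3.14, 0.001, 0.155]
wrist_force: [0.4, -0.1, 0.2]
width: 0.0681
finger_force: 0.0
```

carry_out([
  [255,[0,0,0],0],
  [255,[0,0,0],0],
  [255,[0,0,0],0],
])

```text
time: 36.75
tool_pos: [0.4466, -0.3397, 0.0895]
ee_rot: [3.138, -0.003, 0.154]
wrist_force: [0.1, -0.4, 0.0]
width: 0.0476
finger_force: 0.0
```

carry_out([
  [255,[0,0,0],0],
])

```text
time: 36.85
tool_pos: [0.4464, -0.3395, 0.0891]
ee_rot: [3.138, -0.002, 0.154]
wrist_force: [0.4, -0.1, 8.9]
width: 0.0393
finger_force: 4.6
```

carry_out([
  [255,[0,0,0],0],
])

```text
time: 36.95
tool_pos: [0.4465, -0.3379, 0.09]
ee_rot: [-3.141, -0.003, 0.154]
wrist_force: [-2.6, 8.8, 14.2]
width: 0.0317
finger_force: 10.3
```

```bash
python3 - <<'E'
from det import *
c=robot.get_calibration('wrist'); pickle.dump(c,open('w16.pkl','wb')); im=snap('wrist','w16.png'); o=robot.get_obs(); print(o['tool_pos'],o['width'],o['finger_force'],o['wrist_force'])
for q in((.4455,-.3395),(.4955,-.3335),(.548,-.325)): print(w2pix('wrist',[*q,.096],c).round()); det(im,c,q,.096)
t=snap('top','t16.png');s=snap('side','s16.png')
m=np.zeros((600,800,3),np.uint8); m[:400,:640]=im; m[400:600,:400]=cv2.resize(s[130:180,270:370],(400,200),interpolation=cv2.INTER_CUBIC);m[400:600,400:800]=cv2.resize(cv2.imread('pics/s14.png')[130:180,270:370],(400,200),interpolation=cv2.INTER_CUBIC); cv2.imwrite('pics/m16.png',m)
E
```

```text
[ 0.44656573 -0.33711913  0.09046511] 0.027838239987208364 12.383170505199814 [-1.51280787  9.76638726 15.80588376]
[329. 235.]
circle [ 0.446 -0.34 ] r 20.25 line ang -76.0 line start [ 0.4456 -0.3428] 606
[332. 157.]
circle [ 0.4945 -0.331 ] r 21.125 line ang -81.8 line start [ 0.4943 -0.3319] 1040
[332.  64.]
circle [ 0.547  -0.3222] r 21.75 line ang -82.7 line start [ 0.5488 -0.323 ] 1012
```

View pics/m16.png

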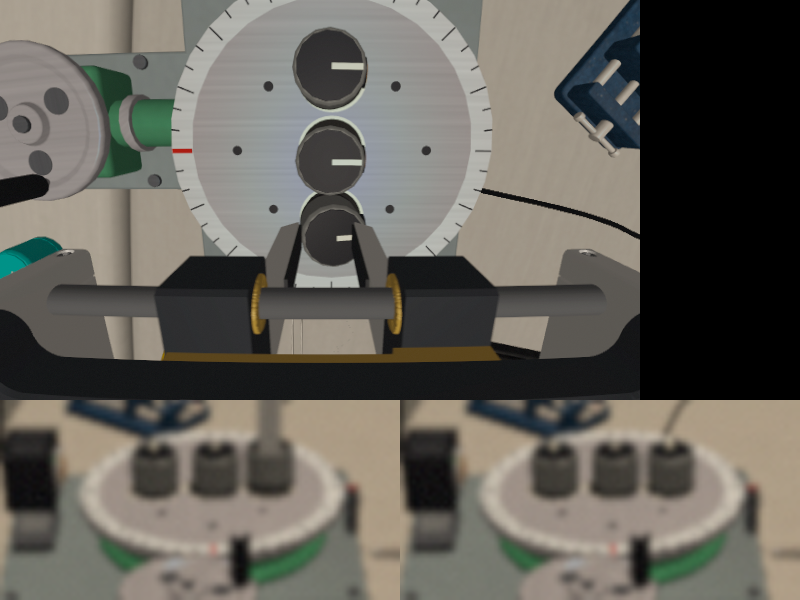

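```bash
python3 - <<'E'
from det import *
c=pickle.load(open('w16.pkl','rb')); print(robot.tcp_to_tips, robot.get_obs()['width'])
y=.154;tx=np.array([np.cos(y),np.sin(y),0]);ty=np.array([np.sin(y),-np.cos(y),0])
T=np.array([.4466,-.3374,.0903])
for w in(.028,.042,.068):
  for z in(-.014,0.02): print(w,z,[w2pix('wrist',T+.008*tx+s*w/2*ty+[0,0,z],c).round(0) for s in(-1,1)])
c=pickle.load(open('w1.pkl','rb'));T=np.array([.4463,-.1204,.1983]);w=.0464
print('w1',[w2pix('wrist',T+[.008,s*w/2,-.014],c).round(0) for s in(-1,1)], 'seen 290,225 / 365,225')
E
```

```text
0.014 0.01950938233362
0.028 -0.014 [array([306., 212.]), array([346., 212.])]
0.028 0.02 [array([302., 228.]), array([350., 228.])]
0.042 -0.014 [array([296., 212.]), array([356., 212.])]
0.042 0.02 [array([291., 228.]), array([361., 228.])]
0.068 -0.014 [array([278., 212.]), array([374., 212.])]
0.068 0.02 [array([269., 228.]), array([383., 228.])]
w1 [array([359., 212.]), array([293., 212.])] seen 290,225 / 365,225
```

The seen fingertip rows (225, against 212 predicted) and the upward force mean the real tips sit about 20 mm higher than the model says. The fingers are only catching the cap's rim. I'll open, go deeper (TCP about 0.074 is safe under either model) and regrip.

carry_out([
  [70,[0,0,-10],0],
  [70,[0,0,0],0],
  [70,[0,0,0],0],
  [70,[0,0,0],0],
  [70,[0,0,0],0],
])

```text
time: 37.6
tool_pos: [0.445, -0.3385, 0.0961]
ee_rot: [-3.141, 0.001, 0.153]
wrist_force: [-0.5, -0.0, -0.6]
width: 0.0565
finger_force: 0.0
```

```bash
python3 go.py .4455 -.3395 .074; python3 - <<'E'
from det import *
c=robot.get_calibration('wrist'); im=snap('wrist','w17.png')
for q in((.4455,-.3395),(.4955,-.3335)): det(im,c,q,.096)
E
```

```text
at [ 0.445  -0.3385  0.0961] yaw 8.8 tool mm: [ 0.3  1.  22.1] width 0.0565 F [-0.5 -0.  -0.6] t 37.6
circle [ 0.4478 -0.338 ] r 21.05 line ang -78.3 line start [ 0.4463 -0.3397] 1009
circle [ 0.4945 -0.3312] r 21.15 line ang -81.4 line start [ 0.4941 -0.332 ] 1047
```

carry_out([
  [70,[0.6,0.5,0],0],
  [70,[0,0,8],0],
  [70,[0,0,7],0],
  [70,[0,0,7],0],
  [70,[0,0,0],0],
  [70,[0,0,0],0],
])

```text
time: 38.25
tool_pos: [0.4459, -0.3389, 0.0745]
ee_rot: [-3.141, 0.001, 0.154]
wrist_force: [0.1, 0.2, 0.1]
width: 0.0684
finger_force: 0.0
```

carry_out([
  [255,[0,0,0],0],
  [255,[0,0,0],0],
  [255,[0,0,0],0],
  [255,[0,0,0],0],
  [255,[0,0,0],0],
  [255,[0,0,0],0],
])

```text
time: 38.85
tool_pos: [0.4463, -0.3394, 0.0754]
ee_rot: [3.141, -0.0, 0.154]
wrist_force: [0.1, -1.2, 0.7]
width: 0.0435
finger_force: 30.0
```

Solid grip now: 43.5 mm, 30 N and no lift force. TCP is 19.4 mm above the pod's bottom.

carry_out([
  [255,[0,0,-35],0],
  [255,[0,0,-35],-8.2],
  [255,[0,0,-33],-8.2],
  [255,[0,0,0],-8.2],
  [255,[0,0,0],-8.2],
  [255,[0,0,0],-8.2],
  [255,[0,0,0],-8.2],
  [255,[0,0,0],-8.2],
])

```text
time: 39.65
tool_pos: [0.4458, -0.3386, 0.1772]
ee_rot: [-3.14, -0.001, 1.161]
wrist_force: [0.1, -0.3, -1.2]
width: 0.0435
finger_force: 30.0
```

carry_out([
  [255,[0,0,0],-8.2],
  [255,[0,0,0],-8.2],
  [255,[0,0,0],-8.2],
  [255,[0,0,0],-8.2],
  [255,[0,0,0],-0.8],
  [255,[0,0,0],0],
])

```text
time: 40.25
tool_pos: [0.4459, -0.3388, 0.1775]
ee_rot: [-3.141, -0.001, 1.739]
wrist_force: [0.7, 0.9, -1.2]
width: 0.0435
finger_force: 30.0
```

```bash
python3 go.py .4328 .3877 .178
```

```text
at [ 0.4459 -0.3388  0.1775] yaw 99.7 tool mm: [ 7.184e+02  1.090e+02 -5.000e-01] width 0.0435 F [ 0.7  0.9 -1.2] t 40.25
```

carry_out([
  [255,[45,6.8,0],0],
  [255,[45,6.8,0],0],
  [255,[45,6.8,0],0],
  [255,[45,6.8,0],0],
  [255,[45,6.8,0],0],
  [255,[45,6.8,0],0],
  [255,[45,6.8,0],0],
  [255,[45,6.8,0],0],
])

```text
time: 41.05
tool_pos: [0.438, 0.0267, 0.1781]
ee_rot: [3.141, 0.0, 1.739]
wrist_force: [0.6, 0.4, -1.0]
width: 0.0432
finger_force: 30.0
```

carry_out([
  [255,[45,6.8,0],0],
  [255,[45,6.8,0],0],
  [255,[45,6.8,0],0],
  [255,[45,6.8,0],0],
  [255,[45,6.8,0],0],
  [255,[45,6.8,0],0],
  [255,[45,6.8,0],0],
  [255,[45,6.8,0],0],
])

```text
time: 41.85
tool_pos: [0.4303, 0.3908, 0.1778]
ee_rot: [3.142, 0.0, 1.74]
wrist_force: [0.2, 0.4, -1.9]
width: 0.0436
finger_force: 30.0
```

carry_out([
  [255,[0,0,0],0],
  [255,[0,0,0],0],
])

```text
time: 42.05
tool_pos: [0.4302, 0.3894, 0.1771]
ee_rot: [-3.14, 0.001, 1.742]
wrist_force: [-0.0, 0.5, -1.0]
width: 0.043
finger_force: 30.0
```

```bash
python3 go.py .4328 .3877 .0425; python3 - <<'E'
from h import *
import pickle
c=robot.get_calibration('wrist'); pickle.dump(c,open('w18.pkl','wb')); im=snap('wrist','w18.png')
# rectify at z=.078 and find blue front
hsv=cv2.cvtColor(im,cv2.COLOR_BGR2HSV); m=((hsv[...,0]>100)&(hsv[...,0]<125)&(hsv[...,1]>130)).astype(np.uint8)
n,l,s,ce=cv2.connectedComponentsWithStats(m)
for k in range(1,n):
  if s[k,4]>150: print('blue',s[k],ce[k].round())
for nm,p in(('floorfront',(.463-.0825*.985,.330-.0825*.17,.068)),('unitmid',(.5004,.343,.09)),('front top mid',(.463-.103*.985,.33-.103*.17,.078))): print(nm,w2pix('wrist',p,c).round())
# front face x estimates along columns: last blue pixel per row
t=cv2.imread('pics/t8.png'); ct=robot.get_calibration('top'); h=cv2.cvtColor(t,cv2.COLOR_BGR2HSV)
m=((h[...,0]>100)&(h[...,0]<125)&(h[...,1]>120)); 
for u in(160,180,200,220,235):
  v=np.where(m[200:250,u])[0]+200; print(u,v.min(),v.max(),pix2w('top',u,v.min()-.5,.078,ct).round(4),pix2w('top',u,v.max()+.5,.078,ct).round(4))
E
```

```text
at [0.4302 0.3894 0.1771] yaw 99.8 tool mm: [ -2.2   2.2 134.6] width 0.043 F [-0.   0.5 -1. ] t 42.05
blue [ 241  133   26  131 1924] [252. 189.]
blue [496 190  29  36 370] [506. 204.]
floorfront [272. 253.]
unitmid [389. 256.]
front top mid [251. 257.]
160 225 229 [0.355  0.4062 0.078 ] [0.3416 0.4055 0.078 ]
180 222 225 [0.3639 0.3523 0.078 ] [0.3532 0.3518 0.078 ]
200 219 222 [0.3728 0.2986 0.078 ] [0.3621 0.2982 0.078 ]
220 215 219 [0.3844 0.2452 0.078 ] [0.371  0.2446 0.078 ]
235 212 216 [0.393  0.2051 0.078 ] [0.3796 0.2047 0.078 ]
```

carry_out([
  [255,[-2.2,2.2,30],0],
  [255,[0,0,40],0],
  [255,[0,0,40],0],
  [255,[0,0,15],0],
  [255,[0,0,8],0],
  [255,[0,0,0],0],
])

```text
time: 42.7
tool_pos: [0.4337, 0.3865, 0.0453]
ee_rot: [3.142, 0.0, 1.741]
wrist_force: [-0.3, -0.4, -1.5]
width: 0.0433
finger_force: 30.0
```

carry_out([
  [255,[0,0,2],0],
  [255,[0,0,0],0],
  [90,[0,0,0],0],
  [90,[0,0,0],0],
  [90,[0,0,0],0],
  [90,[0,0,-40],0],
  [90,[0,0,-45],0],
  [70,[0,0,-45],0],
])

```text
time: 43.5
tool_pos: [0.4329, 0.3869, 0.1742]
ee_rot: [-3.141, 0.001, 1.742]
wrist_force: [0.7, 1.1, 1.2]
width: 0.0655
finger_force: 0.0
```

```bash
python3 go.py .4955 -.3335 .178; python3 - <<'E'
from det import *
c=robot.get_calibration('wrist'); im=snap('wrist','w19.png'); det(im,c,(.4328,.3877),.062)
E
```

```text
at [0.4329 0.3869 0.1742] yaw 99.8 tool mm: [-720.6  -61.1   -3.8] width 0.0655 F [0.7 1.1 1.2] t 43.5
circle [0.4346 0.3902] r 21.35 line ang 12.9 line start [0.4359 0.3888] 1152
```

Pod 1 is standing in the drawer at (0.435, 0.389). Next is the middle pod.

carry_out([
  [70,[-45,-3.9,-3],0],
  [70,[-45,-3.9,0],0],
  [70,[-45,-3.9,0],0],
  [70,[-45,-3.9,0],0],
  [70,[-45,-3.9,0],0],
  [70,[-45,-3.9,0],0],
  [70,[-45,-3.9,0],0],
  [70,[-45,-3.9,0],0],
])

```text
time: 44.35
tool_pos: [0.4639, 0.0254, 0.1764]
ee_rot: [3.14, 0.0, 1.742]
wrist_force: [0.6, 0.4, 0.1]
width: 0.0682
finger_force: 0.0
```

carry_out([
  [70,[-45,-3.9,0],0],
  [70,[-45,-3.9,0],0],
  [70,[-45,-3.9,0],0],
  [70,[-45,-3.9,0],0],
  [70,[-45,-3.9,0],0],
  [70,[-45,-3.9,0],0],
  [70,[-45,-3.9,0],0],
  [70,[-44.5,-3.3,0],0],
])

```text
time: 45.15
tool_pos: [0.4949, -0.3344, 0.1762]
ee_rot: [3.141, 0.001, 1.742]
wrist_force: [0.4, 0.6, -0.1]
width: 0.0685
finger_force: 0.0
```

carry_out([
  [70,[0,0,0],8.2],
  [70,[0,0,0],8.2],
  [70,[0,0,0],8.2],
  [70,[0,0,0],8.2],
  [70,[0,0,0],8.2],
  [70,[0,0,0],8.2],
  [70,[0,0,0],8.2],
  [70,[0,0,0],8.2],
])

```text
time: 45.95
tool_pos: [0.495, -0.3324, 0.176]
ee_rot: [3.141, -0.0, 0.591]
wrist_force: [1.2, -0.1, -0.4]
width: 0.0684
finger_force: 0.0
```

carry_out([
  [70,[0,0,0],8.2],
  [70,[0,0,0],8.2],
  [70,[0,0,0],8.2],
  [70,[0,0,0],1],
  [70,[0,0,0],0],
])

```text
time: 46.45
tool_pos: [0.4949, -0.3324, 0.176]
ee_rot: [3.141, -0.0, 0.153]
wrist_force: [-0.9, -0.5, 1.8]
width: 0.068
finger_force: 0.0
```

```bash
python3 - <<'E'
from det import *
c=robot.get_calibration('wrist'); im=snap('wrist','w20.png')
for q in((.4945,-.3325),(.548,-.325)): det(im,c,q,.096)
E
python3 go.py .4945 -.3325 .0755
```

```text
circle [ 0.4953 -0.331 ] r 21.425 line ang -81.4 line start [ 0.494 -0.332] 1052
circle [ 0.5493 -0.3225] r 21.975 line ang -81.7 line start [ 0.5484 -0.3231] 1062
at [ 0.4949 -0.3324  0.176 ] yaw 8.7 tool mm: [-5.000e-01  1.000e-01  1.005e+02] width 0.0681 F [ 0.  -0.8 -1.3] t 46.5
```

carry_out([
  [70,[-0.3,0,35],0],
  [70,[0,0,35],0],
  [70,[0,0,30],0],
  [255,[0,0,0],0],
  [255,[0,0,0],0],
  [255,[0,0,0],0],
  [255,[0,0,0],0],
  [255,[0,0,0],0],
])

```text
time: 47.3
tool_pos: [0.496, -0.3334, 0.0788]
ee_rot: [3.138, -0.003, 0.15]
wrist_force: [0.2, 0.1, 4.8]
width: 0.043
finger_force: 30.0
```

carry_out([
  [255,[0,0,0],0],
  [255,[0,0,-35],0],
  [255,[0,0,-35],-8.2],
  [255,[0,0,-33],-8.2],
  [255,[0,0,0],-8.2],
  [255,[0,0,0],-8.2],
  [255,[0,0,0],-8.2],
  [255,[0,0,0],-8.2],
])

```text
time: 48.1
tool_pos: [0.4943, -0.3322, 0.1785]
ee_rot: [-3.141, 0.0, 1.015]
wrist_force: [0.7, -0.1, -1.7]
width: 0.0428
finger_force: 30.0
```

carry_out([
  [255,[0,0,0],-8.2],
  [255,[0,0,0],-8.2],
  [255,[0,0,0],-8.2],
  [255,[0,0,0],-8.2],
  [255,[0,0,0],-8.2],
  [255,[0,0,0],-1],
  [255,[0,0,0],0],
])

```text
time: 48.8
tool_pos: [0.4944, -0.3323, 0.1786]
ee_rot: [-3.141, -0.001, 1.739]
wrist_force: [0.9, -0.4, -1.0]
width: 0.0432
finger_force: 30.0
```

```bash
python3 go.py .4433 .3266 .178
```

```text
at [ 0.4944 -0.3323  0.1786] yaw 99.7 tool mm: [6.581e+02 6.020e+01 6.000e-01] width 0.0432 F [ 0.9 -0.4 -1. ] t 48.8
```

carry_out([
  [255,[43.9,4,0],0],
  [255,[43.9,4,0],0],
  [255,[43.9,4,0],0],
  [255,[43.9,4,0],0],
  [255,[43.9,4,0],0],
  [255,[43.9,4,0],0],
  [255,[43.9,4,0],0],
  [255,[43.9,4,0],0],
])

```text
time: 49.6
tool_pos: [0.4659, 0.0208, 0.1791]
ee_rot: [3.141, 0.0, 1.739]
wrist_force: [1.1, -0.0, -1.7]
width: 0.0432
finger_force: 30.0
```

carry_out([
  [255,[43.9,4,0],0],
  [255,[43.9,4,0],0],
  [255,[43.9,4,0],0],
  [255,[43.9,4,0],0],
  [255,[43.9,4,0],0],
  [255,[43.9,4,0],0],
  [255,[43.9,4,0],0],
  [255,[0,0,0],0],
])

```text
time: 50.4
tool_pos: [0.4401, 0.3314, 0.1783]
ee_rot: [-3.141, -0.002, 1.746]
wrist_force: [-1.1, -0.8, -1.5]
width: 0.0433
finger_force: 30.0
```

```bash
python3 go.py .4433 .3266 .046
```

```text
at [0.4401 0.3314 0.1783] yaw 100.0 tool mm: [ -5.2   2.3 132.3] width 0.0433 F [-1.1 -0.8 -1.5] t 50.4
```

carry_out([
  [255,[-3.5,2.3,25],0],
  [255,[0,0,40],0],
  [255,[0,0,40],0],
  [255,[0,0,15],0],
  [255,[0,0,12],0],
  [255,[0,0,0],0],
  [255,[0,0,0],0],
])

```text
time: 51.1
tool_pos: [0.4458, 0.3241, 0.0488]
ee_rot: [3.139, -0.001, 1.741]
wrist_force: [0.1, 1.1, -1.1]
width: 0.0436
finger_force: 30.0
```

```bash
python3 go.py .4433 .3266 .0425
```

```text
at [0.4458 0.3241 0.0488] yaw 99.8 tool mm: [ 2.8 -2.   6.3] width 0.0436 F [ 0.1  1.1 -1.1] t 51.1
```

carry_out([
  [255,[2,-2,3],0],
  [255,[0,0,2.5],0],
  [255,[0,0,0],0],
  [255,[0,0,0],0],
])

```text
time: 51.5
tool_pos: [0.4438, 0.3265, 0.0446]
ee_rot: [3.136, -0.002, 1.742]
wrist_force: [-0.3, -0.8, 5.4]
width: 0.043
finger_force: 30.0
```

carry_out([
  [90,[0,0,0],0],
  [90,[0,0,0],0],
  [90,[0,0,0],0],
  [90,[0,0,-40],0],
  [90,[0,0,-45],0],
  [70,[0,0,-45],0],
  [70,[0,0,0],0],
])

```text
time: 52.2
tool_pos: [0.4457, 0.3274, 0.1798]
ee_rot: [3.128, -0.005, 1.742]
wrist_force: [0.2, -0.2, 0.5]
width: 0.0676
finger_force: 0.0
```

```bash
python3 go.py .5483 -.3235 .178; python3 - <<'E'
from det import *
c=robot.get_calibration('wrist'); im=snap('wrist','w21.png'); det(im,c,(.4433,.3266),.062)
c=robot.get_calibration('top'); im=snap('top','t21.png'); det(im,c,(.548,-.324),.096,'top'); det(im,c,(.435,.389),.062,'top')
E
```

```text
at [0.4457 0.3274 0.1798] yaw 99.8 tool mm: [-658.8   -9.7    1.8] width 0.0676 F [ 0.2 -0.2  0.5] t 52.2
circle [0.4428 0.3334] r 20.15 line ang 9.3 line start [0.4454 0.3263] 928
circle [ 0.5489 -0.3231] r None line ang -81.2 line start [ 0.5504 -0.3242] 1184
no line 0 None
```

Pod 2 is in. Now pod 3.

carry_out([
  [70,[-43.9,-0.6,0],0],
  [70,[-43.9,-0.6,0],0],
  [70,[-43.9,-0.6,0],0],
  [70,[-43.9,-0.6,0],0],
  [70,[-43.9,-0.6,0],0],
  [70,[-43.9,-0.6,0],0],
  [70,[-43.9,-0.6,0],0],
  [70,[-43.9,-0.6,0],0],
])

```text
time: 53.1
tool_pos: [0.4958, -0.0232, 0.1687]
ee_rot: [-3.137, -0.002, 1.742]
wrist_force: [0.7, -0.4, 0.9]
width: 0.0683
finger_force: 0.0
```

carry_out([
  [70,[-43.9,-0.6,0],0],
  [70,[-43.9,-0.6,0],0],
  [70,[-43.9,-0.6,0],0],
  [70,[-43.9,-0.6,0],0],
  [70,[-43.9,-0.6,0],0],
  [70,[-43.9,-0.6,0],0],
  [70,[-43.9,-0.6,0],0],
  [70,[0,0,0],8.2],
])

```text
time: 53.9
tool_pos: [0.5437, -0.3297, 0.1664]
ee_rot: [-3.136, -0.002, 1.59]
wrist_force: [-0.5, 0.9, -0.6]
width: 0.0684
finger_force: 0.0
```

carry_out([
  [70,[0,0,0],8.2],
  [70,[0,0,0],8.2],
  [70,[0,0,0],8.2],
  [70,[0,0,0],8.2],
  [70,[0,0,0],8.2],
  [70,[0,0,0],8.2],
  [70,[0,0,0],8.2],
  [70,[0,0,0],8.2],
])

```text
time: 54.7
tool_pos: [0.5443, -0.3244, 0.1681]
ee_rot: [-3.137, 0.003, 0.448]
wrist_force: [0.7, 0.8, -0.2]
width: 0.0677
finger_force: 0.0
```

carry_out([
  [70,[0,0,0],8.2],
  [70,[0,0,0],8.2],
  [70,[0,0,0],1],
  [70,[0,0,0],0],
  [70,[0,0,0],0],
])

```text
time: 55.2
tool_pos: [0.545, -0.3249, 0.1703]
ee_rot: [-3.14, 0.001, 0.152]
wrist_force: [1.0, 0.8, 0.5]
width: 0.0683
finger_force: 0.0
```

```bash
python3 - <<'E'
from det import *
c=robot.get_calibration('wrist'); im=snap('wrist','w22.png')
det(im,c,(.548,-.324),.096)
E
python3 go.py .5483 -.3233 .0755
```

```text
circle [ 0.5498 -0.3222] r 21.675 line ang -81.4 line start [ 0.5481 -0.323 ] 1083
at [ 0.5452 -0.325   0.1707] yaw 8.7 tool mm: [ 3.4 -1.2 95.2] width 0.0682 F [-0.2 -0.1 -0.3] t 55.25
```

carry_out([
  [70,[3.2,-1.2,35],0],
  [70,[0,0,35],0],
  [70,[0,0,25],0],
  [255,[0,0,0],0],
  [255,[0,0,0],0],
  [255,[0,0,0],0],
  [255,[0,0,0],0],
  [255,[0,0,0],0],
])

```text
time: 56.05
tool_pos: [0.5497, -0.3244, 0.0792]
ee_rot: [3.138, -0.003, 0.15]
wrist_force: [-0.1, -0.1, 4.4]
width: 0.0433
finger_force: 30.0
```

carry_out([
  [255,[0,0,0],0],
  [255,[0,0,-35],0],
  [255,[0,0,-35],-8.2],
  [255,[0,0,-33],-8.2],
  [255,[0,0,0],-8.2],
  [255,[0,0,0],-8.2],
  [255,[0,0,0],-8.2],
  [255,[0,0,0],-8.2],
])

```text
time: 56.85
tool_pos: [0.548, -0.3233, 0.1788]
ee_rot: [-3.14, 0.0, 1.015]
wrist_force: [-0.7, 0.7, -1.7]
width: 0.043
finger_force: 30.0
```

carry_out([
  [255,[0,0,0],-8.2],
  [255,[0,0,0],-8.2],
  [255,[0,0,0],-8.2],
  [255,[0,0,0],-8.2],
  [255,[0,0,0],-8.2],
  [255,[0,0,0],-1],
  [255,[0,0,0],0],
])

```text
time: 57.55
tool_pos: [0.5481, -0.3234, 0.1789]
ee_rot: [-3.141, -0.001, 1.739]
wrist_force: [-0.1, 0.6, -1.0]
width: 0.0431
finger_force: 30.0
```

```bash
python3 go.py .4538 .2655 .178
```

```text
at [ 0.5481 -0.3234  0.1789] yaw 99.7 tool mm: [596.3   5.8   0.9] width 0.0431 F [-0.1  0.6 -1. ] t 57.55
```

carry_out([
  [255,[42.6,0.4,0],0],
  [255,[42.6,0.4,0],0],
  [255,[42.6,0.4,0],0],
  [255,[42.6,0.4,0],0],
  [255,[42.6,0.4,0],0],
  [255,[42.6,0.4,0],0],
  [255,[42.6,0.4,0],0],
  [255,[42.6,0.4,0],0],
])

```text
time: 58.35
tool_pos: [0.4929, 0.0145, 0.1796]
ee_rot: [3.141, 0.0, 1.739]
wrist_force: [0.7, 0.3, -1.2]
width: 0.0428
finger_force: 30.0
```

carry_out([
  [255,[42.6,0.4,0],0],
  [255,[42.6,0.4,0],0],
  [255,[42.6,0.4,0],0],
  [255,[42.6,0.4,0],0],
  [255,[42.6,0.4,0],0],
  [255,[42.6,0.4,0],0],
  [255,[0,0,0],0],
  [255,[0,0,0],0],
])

```text
time: 59.15
tool_pos: [0.4519, 0.2657, 0.1792]
ee_rot: [-3.141, 0.001, 1.743]
wrist_force: [-0.4, -1.1, -1.4]
width: 0.0435
finger_force: 30.0
```

carry_out([
  [255,[0,0,0],0],
  [255,[0,0,25],0],
  [255,[0,0,35],0],
  [255,[0,0,35],0],
  [255,[0,0,20],0],
  [255,[0,0,14],0],
  [255,[0,0,0],0],
  [255,[0,0,0],0],
])

```text
time: 59.95
tool_pos: [0.4533, 0.2648, 0.0514]
ee_rot: [3.14, -0.0, 1.74]
wrist_force: [0.5, -1.1, -1.2]
width: 0.0433
finger_force: 30.0
```

```bash
python3 go.py .4538 .2655 .0425
```

```text
at [0.4533 0.2648 0.0514] yaw 99.7 tool mm: [0.6 0.6 8.9] width 0.0433 F [ 0.5 -1.1 -1.2] t 59.95
```

carry_out([
  [255,[0,0,4],0],
  [255,[0,0,3],0],
  [255,[0,0,0.5],0],
  [255,[0,0,0],0],
  [255,[0,0,0],0],
])

```text
time: 60.45
tool_pos: [0.4539, 0.2655, 0.0452]
ee_rot: [3.138, -0.0, 1.742]
wrist_force: [0.3, -0.8, 5.9]
width: 0.0433
finger_force: 30.0
```

carry_out([
  [90,[0,0,0],0],
  [90,[0,0,0],0],
  [90,[0,0,0],0],
  [90,[0,0,-40],0],
  [90,[0,0,-45],0],
  [70,[0,0,-45],0],
  [70,[0,0,0],0],
])

```text
time: 61.15
tool_pos: [0.456, 0.2669, 0.1809]
ee_rot: [3.128, -0.004, 1.742]
wrist_force: [-0.2, 0.7, 0.5]
width: 0.0677
finger_force: 0.0
```

```bash
python3 go.py .30 .30 .1; python3 - <<'E'
from det import *
c=robot.get_calibration('wrist'); im=snap('wrist','w23.png')
for q in((.4538,.2655),(.4433,.327),(.435,.389)): det(im,c,q,.062)
E
```

```text
at [0.456  0.2669 0.1809] yaw 99.8 tool mm: [  59.2 -148.1   80.9] width 0.0677 F [-0.2  0.7  0.5] t 61.15
circle [0.4538 0.2725] r 21.125 line ang 8.7 line start [0.4546 0.266 ] 1042
circle [0.4451 0.3265] r 21.3 line ang 8.2 line start [0.4454 0.3266] 1126
circle [0.4363 0.3845] r 20.15 line ang 11.3 line start [0.4363 0.39  ] 977
```

All three pods are standing in the drawer. Next I shut it by pushing the handle with closed fingers.

carry_out([
  [255,[15.2,-40.8,0],0],
  [255,[15.2,-40.8,0],0],
  [255,[15.2,-40.8,0],0],
  [255,[15.2,-40.8,0],0],
  [255,[0,0,0],0],
  [255,[0,0,0],0],
  [255,[0,0,0],0],
  [255,[0,0,0],0],
])

```text
time: 62.0
tool_pos: [0.2821, 0.2969, 0.1722]
ee_rot: [-3.141, 0.001, 1.74]
wrist_force: [-0.1, 0.1, 0.1]
width: 0.0078
finger_force: 0.0
```

carry_out([
  [255,[0,0,40],0],
  [255,[0,0,40],0],
  [255,[0,0,40],0],
  [255,[0,0,20],0],
  [255,[0,0,10],0],
  [255,[0,0,0],0],
  [255,[0,0,0],0],
])

```text
time: 62.7
tool_pos: [0.2824, 0.2978, 0.024]
ee_rot: [3.14, -0.001, 1.741]
wrist_force: [0.5, -0.2, 0.6]
width: 0.0002
finger_force: 0.0
```

```bash
python3 go.py .3088 .3025 .028
```

```text
at [0.2824 0.2978 0.024 ] yaw 99.8 tool mm: [ 0.2 26.8 -4. ] width 0.0002 F [ 0.5 -0.2  0.6] t 62.7
```

carry_out([
  [255,[0,10,0],0],
  [255,[0,8,0],0],
  [255,[0,5,0],0],
  [255,[0,5,0],0],
  [255,[0,5,0],0],
  [255,[0,7,0],0],
  [255,[0,8,0],0],
  [255,[0,8,0],0],
])

```text
time: 63.5
tool_pos: [0.3369, 0.307, 0.0228]
ee_rot: [-3.141, -0.0, 1.742]
wrist_force: [-0.3, 0.7, 0.6]
width: 0.0005
finger_force: 0.7
```

carry_out([
  [255,[0,8,0],0],
  [255,[0,8,0],0],
  [255,[0,8,0],0],
  [255,[0,8,0],0],
  [255,[0,8,0],0],
  [255,[0,8,0],0],
  [255,[0,8,0],0],
  [255,[0,8,0],0],
])

```text
time: 64.3
tool_pos: [0.4001, 0.3178, 0.0229]
ee_rot: [-3.141, 0.0, 1.742]
wrist_force: [-1.3, 0.6, -0.4]
width: 0.0004
finger_force: 0.7
```

```bash
python3 go.py .4368 .3243 .028; python3 - <<'E'
from h import *
t=snap('top','t24.png'); ct=robot.get_calibration('top'); h=cv2.cvtColor(t,cv2.COLOR_BGR2HSV)
m=((h[...,0]>100)&(h[...,0]<125)&(h[...,1]>120)); 
for u in(160,170,220,235):
  v=np.where(m[150:250,u])[0]+150; print(u,v[:1],v[-1:],pix2w('top',u,v.max()+.5,.078,ct).round(4) if len(v) else '')
E
```

```text
at [0.4001 0.3178 0.0229] yaw 99.8 tool mm: [ 0.2 37.3 -5.1] width 0.0004 F [-1.3  0.6 -0.4] t 64.3
160 [] [] 
170 [] [] 
220 [181] [185] [0.4626 0.2484 0.078 ]
235 [181] [183] [0.4686 0.208  0.078 ]
```

carry_out([
  [255,[0,8,0],0],
  [255,[0,8,0],0],
  [255,[0,6,0],0],
  [255,[0,4,0],0],
  [255,[0,4,0],0],
  [255,[0,2,0],0],
  [255,[0,2,0],0],
])

```text
time: 65.05
tool_pos: [0.4331, 0.3234, 0.0229]
ee_rot: [-3.141, 0.0, 1.742]
wrist_force: [-1.3, -0.3, -0.3]
width: 0.0004
finger_force: 0.5
```

carry_out([
  [255,[0,2,0],0],
  [255,[0,2,0],0],
  [255,[0,2,0],0],
])

```text
time: 65.35
tool_pos: [0.4354, 0.3238, 0.0229]
ee_rot: [-3.133, 0.001, 1.742]
wrist_force: [-12.4, -3.8, 8.9]
width: 0.0006
finger_force: 6.7
```

carry_out([
  [255,[0,1,0],0],
  [255,[0,0,0],0],
  [255,[0,0,0],0],
])

```text
time: 65.65
tool_pos: [0.4353, 0.3238, 0.0229]
ee_rot: [-3.132, 0.001, 1.743]
wrist_force: [-12.3, -3.6, 8.3]
width: 0.0007
finger_force: 6.3
```

carry_out([
  [255,[0,-8,0],0],
  [255,[0,-30,0],0],
  [255,[0,-30,0],0],
  [255,[0,-30,-40],0],
  [255,[0,0,-45],0],
  [255,[0,0,-45],0],
  [255,[0,0,0],0],
  [255,[0,0,0],0],
])

```text
time: 66.45
tool_pos: [0.3444, 0.3087, 0.1547]
ee_rot: [3.137, -0.002, 1.742]
wrist_force: [0.3, 0.2, -0.3]
width: 0.0004
finger_force: 0.0
```

```bash
python3 - <<'E'
from h import *
t=snap('top','t25.png'); ct=robot.get_calibration('top'); h=cv2.cvtColor(t,cv2.COLOR_BGR2HSV)
m=((h[...,0]>100)&(h[...,0]<125)&(h[...,1]>120))
for u in(160,180,200,220,235):
  v=np.where(m[150:250,u])[0]+150; print(u,v[:1],v[-1:],pix2w('top',u,v.max()+.5,.078,ct).round(4) if len(v) else '')
a=cv2.imread('pics/t0.png') if 0 else cv2.imread('pics/top0.png')
print('bottle/spool diff',[int(cv2.absdiff(a,t)[y0:y1,x0:x1].max()) for x0,x1,y0,y1 in((290,318,86,120),(255,279,98,124))])
# table red line
R=((h[...,0]<8)|(h[...,0]>172))&(h[...,1]>120); ys,xs=np.where(R[120:240,385:485]); print('red',[(int(x)+385,int(y)+120) for x,y in zip(xs,ys)][:12]); y=np.radians(8.5); print('pred',w2pix('top',[.4966-.115*np.sin(y),-.334+.115*np.cos(y),.056],ct))
print(robot.get_obs()['tool_pos'],robot.get_obs()['wrist_force'])
E
```

```text
160 [176] [183] [0.4658 0.4126 0.078 ]
180 [173] [179] [0.4774 0.3583 0.078 ]
200 [170] [176] [0.4864 0.304  0.078 ]
220 [167] [173] [0.4953 0.2498 0.078 ]
235 [] [] 
bottle/spool diff [11, 12]
red [(440, 222), (440, 223)]
pred [392.19096355 182.78840904]
[0.34347824 0.30801509 0.15274717] [ 0.02544539  0.60904035 -0.87536428]
```

```bash
python3 - <<'E'
from h import *
t=cv2.imread('pics/t25.png'); s=snap('side','s25.png'); ct=robot.get_calibration('top'); cs=robot.get_calibration('side')
for u in (170,190,210): print(u,[tuple(int(x) for x in t[v,u]) for v in range(164,184)])
print([w2pix('side',p,cs).round() for p in((.4864,.304,.078),(.5004,.343,.09))])
v=int(w2pix('side',(.48,.343,.078),cs)[1]); u0=int(w2pix('side',(.48,.343,.078),cs)[0]); print(v,u0,[tuple(int(x) for x in s[v,u]) for u in range(u0-16,u0+12)])
E
```

```text
170 [(99, 104, 100), (101, 106, 100), (101, 107, 101), (100, 104, 99), (102, 106, 102), (100, 104, 100), (101, 106, 102), (101, 106, 101), (90, 94, 91), (82, 82, 78), (90, 70, 58), (109, 71, 44), (113, 73, 37), (113, 70, 34), (112, 71, 34), (98, 64, 37), (76, 52, 38), (68, 55, 51), (75, 67, 66), (87, 85, 86)]
190 [(102, 109, 101), (102, 107, 103), (105, 111, 105), (105, 109, 103), (102, 108, 103), (93, 96, 92), (89, 81, 72), (102, 75, 56), (110, 73, 40), (116, 74, 41), (114, 72, 37), (106, 68, 35), (89, 55, 30), (66, 44, 17), (62, 39, 25), (72, 62, 58), (94, 99, 103), (118, 132, 139), (127, 142, 151), (127, 144, 154)]
210 [(101, 106, 102), (94, 103, 96), (86, 90, 87), (88, 75, 69), (105, 72, 49), (114, 73, 39), (117, 73, 38), (114, 71, 34), (103, 66, 32), (78, 50, 31), (66, 50, 43), (69, 61, 59), (81, 79, 80), (98, 101, 104), (108, 115, 119), (108, 118, 125), (111, 118, 123), (105, 112, 117), (105, 111, 116), (106, 113, 118)]
[array([287., 273.]), array([277., 281.])]
285 286 [(112, 123, 120), (112, 123, 120), (112, 123, 120), (113, 124, 122), (112, 122, 119), (111, 121, 118), (104, 112, 109), (99, 95, 89), (109, 84, 65), (121, 79, 46), (126, 79, 38), (126, 79, 38), (125, 78, 37), (121, 76, 37), (106, 66, 33), (86, 57, 36), (88, 79, 76), (115, 125, 133), (138, 159, 174), (146, 171, 189), (148, 172, 190), (147, 172, 190), (145, 171, 189), (147, 172, 189), (146, 172, 189), (147, 172, 190), (146, 172, 190), (146, 171, 188)]
```

No wood or gap shows between the unit and the blue front, and the push ended on a hard stop, so the drawer is shut. The arm is clear, so I'm handing the job in.

```bash
python3 -c "
from h import *
print(robot.close_job())"
```

```text
the job is handed in; nothing more can be done
None
```

I handed the job in at about 66 s of the 210 s allowed. All three pods were angle-checked at zero and at the quarter turn, then stood upright in the drawer, which is shut; the table stays at 90° and the bottle and spool did not move. The hand-in returned no verdict, so these are my own camera and force checks.

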